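# Load and clamp the shaker cradle, then hang up its in-use sign

## Task

Stand every red-stoppered bottle upright in the pockets of the shaker cradle, one to a pocket, then wind the handwheel clockwise until the clamp bar is fully home against its yellow stops. After that swing the folded yellow hook all the way out from its post and hang the red sign on it by its window. Leave everything else on the bench where it is.

Things in the scene. Friction and masses are not known exactly. Their poses are not given: they have to be found in the camera images.
- bottle0: small glass bottle with a red stopper, 58 mm tall, 38 mm in diameter (grip it round the straight glass body, 10 to 35 mm up; the stopper is narrower), 0.05 kg; origin at the centre of its underside, z up. May be absent (None)
- bottle1: small glass bottle with a red stopper, 58 mm tall, 38 mm in diameter (grip it round the straight glass body, 10 to 35 mm up; the stopper is narrower), 0.05 kg; origin at the centre of its underside, z up. May be absent (None)
- bottle2: small glass bottle with a red stopper, 58 mm tall, 38 mm in diameter (grip it round the straight glass body, 10 to 35 mm up; the stopper is narrower), 0.05 kg; origin at the centre of its underside, z up. May be absent (None)
- bottle3: small glass bottle with a red stopper, 58 mm tall, 38 mm in diameter (grip it round the straight glass body, 10 to 35 mm up; the stopper is narrower), 0.05 kg; origin at the centre of its underside, z up. May be absent (None)
- cradle: fixed shaker cradle, an aluminium plate 150 (x) x 340 (y) x 10 mm; origin at the centre of its underside. Along its y axis lies a row of four square pockets; at its +y end stands a blue gear housing, 94 x 80 mm and 66 mm high, with a black horizontal handwheel on top. Its x axis points away from the robot. The clamp bar lies on the -x side of the pockets and travels in +x towards them
- pocket0 (a point): centre of the floor of a pocket of the cradle, 10 mm above the bench; pocket 43 x 43 mm, 7 mm deep, open above; pockets 54 mm apart. A bottle standing in it has its origin here. Any bottle may go in any pocket
- pocket1 (a point): centre of the floor of a pocket of the cradle, 10 mm above the bench; pocket 43 x 43 mm, 7 mm deep, open above; pockets 54 mm apart. A bottle standing in it has its origin here. Any bottle may go in any pocket
- pocket2 (a point): centre of the floor of a pocket of the cradle, 10 mm above the bench; pocket 43 x 43 mm, 7 mm deep, open above; pockets 54 mm apart. A bottle standing in it has its origin here. Any bottle may go in any pocket
- pocket3 (a point): centre of the floor of a pocket of the cradle, 10 mm above the bench; pocket 43 x 43 mm, 7 mm deep, open above; pockets 54 mm apart. A bottle standing in it has its origin here. Any bottle may go in any pocket
- clamp_bar (a joint): how far the clamp bar (steel with black rubber face, 245 mm long, its top 39 mm and its underside 21 mm above the bench) has advanced towards the pockets, m; 0 fully open, 0.058 fully home against the two yellow stops, where it cannot go further. At home its face is 2 mm from the bottles in the pockets. It is driven only by the handwheel, 15 mm a turn, and stays where it is left
- handwheel (a joint): turn of the handwheel, rad; grows clockwise as seen from above, which advances the clamp bar (0.015 m per 6.283 rad); 24.3 when the bar is home. Turns with light friction (about 0.05 N m, together with the bar about 0.06) and stays where it is left
- wheel_axis (a point): point on the vertical axis of the handwheel, 110 mm above the bench; wheel 112 mm in diameter, its upper face 92 mm above the bench
- crank_grip (a point): point to grip on the handwheel's red upright crank sleeve, 19 mm in diameter, which spins freely on its pin, so it can be led round in a circle without turning the hand; 45 mm off the wheel's axis, 120 mm above the bench; the sleeve reaches from 96 to 139 mm above the bench
- hook_post: fixed post: a white upright panel 60 mm wide (y), 12 mm thick, top 192 mm above the bench, on a dark foot 110 x 110 x 10 mm whose middle is 20 mm to +x of the origin; origin on the bench below the panel's front face, which looks to its -x
- hook_hinge (a point): on the hook's upright hinge axis, at the middle of its arm, 165 mm above the bench; turns with the hook: its y axis points along the arm to the tip, z up
- hook_tip (a point): top of the hook's upturned tip, 199 mm above the bench: the yellow arm is a round bar 9 mm in diameter, 82 mm from hinge to tip, and its end is turned up as a 9 mm pin that reaches 34 mm above the arm's middle line. Folded, the arm lies along the panel's front face towards the post's +y and the tip overhangs the panel's edge by 34 mm
- hook (a joint): angle of the folding hook about its upright hinge, rad: 0 folded flat against the panel, 1.571 fully out (square to the panel, pointing to the post's -x), counter-clockwise from above; friction (0.06 N m) holds it where it is left, a hard stop at each end
- sign: red upright sign plate, 70 mm wide (y), 6 mm thick (x), 152 mm tall, on a black foot 46 (x) x 70 (y) x 10 mm; 0.09 kg; origin at the centre of the underside of the foot, z up. It has a window 46 mm wide and 58 mm high, from 62 to 120 mm above the underside, and a solid strip 32 mm high above that
- sign_eye (a point): middle of the upper edge of the sign's window, 120 mm above its underside
- sign_grip (a point): point to grip, in the strip above the window, 140 mm above the sign's underside and 12 mm below its top edge
- tape: bystander: roll of brown tape, 96 mm in diameter, 48 mm high, loose
- dropper_near: bystander: brown dropper bottle, 33 mm in diameter, 106 mm tall, loose
- small_beaker: bystander: empty glass beaker, 64 mm in diameter, 78 mm tall, loose

How it is judged:
By the outcome, as a careful person would: the job done as asked, in the order asked, and still so for the second after the job is handed in, with the robot touching nothing.
Of bottle0, bottle1, bottle2, bottle3 only 2 to 4 are there at a start; the rules pass over those that are not, and their reading is None.
At some moment in a run one of bottle0, bottle1, bottle2, bottle3 may be knocked a few centimetres aside while the robot is not near it.
It also fails if it takes over 210 s, if anything falls off the work surface, if the arm or the gripper's body presses on something with over 40 N, if the wrist force passes 120 N, or if a joint passes its speed limit or range.

## Robot

A 6-joint arm with a two-finger parallel gripper is mounted at the origin on a cart in front of the work surface, level with it; the furniture and walls round the work are solid. World frame = base frame: x ahead of the robot, y to its left, z up, the work surface at z = 0. Lengths are in mm, angles in rad, forces in N, time in s.
With the tool pointing down it reaches from about 350 to 875 mm from the base axis. Payload 4.2 kg.
Tool frame: the origin (TCP) lies at the very end of the fingers, on their centre line; the grasp point (between the pads) lies 19 mm behind it; z points along the fingers, y is the line along which they close (so a half turn about z gives the same grasp; the last joint's range is limited). The gripper opens to 85 mm and grips with 20 to 120 N. Pads are 22 mm wide; open, the fingers measure 114 mm over their backs; the gripper's body (76 mm by 85 mm) begins 54 mm behind the grasp point. The pads swing forward as they close: fully open they stand 13 mm farther back than shut.
Start: joints at [1.382, 0.385, 0.008, 0, -1.194, -0.259], TCP at [270.581, 563.369, 231.312] pointing down, gripper open.
Joint ranges: [-3.14, 3.14], [-1.21, 2.06], [-1.07, 1.41], [-3.16, 2.05], [-2.99, -0.16], [-3.1, 3.1]. Speed limits (rad/s): [2.79, 2.79, 3.14, 3.14, 3.14, 3.14].

## Interface

Orientations are given as a unit quaternion [x, y, z, w].
In Python, from bench import arm gives the robot as it stands. The module is installed in compiled form; this text tells all that it offers.
- The arm moves only by the tool drive_tool, never from a script. Its argument "targets" is a list of rows, each a list of 5 numbers: the closure, from -1 (fully open) to 1 (shut), then the shift along the tool's x, y, z in mm, then the turn about the tool's z in degrees. In form: [[grip, tx, ty, tz, roll], ...]. A call has 1 to 12 rows; each row is the pose to reach, as a shift and turn from the pose commanded when the call began, along the tool's axes at that moment; what a row does not reach only later rows make up. A row lasts 1/10 s, in which the tool goes at most 50 mm and 8.59 degrees, less where a joint would pass 70% of its speed; a pose out of reach is approached as far as the arm can. A call with a gripper value outside its range is refused whole. The fingers move at their own pace and stop on an object; the grip force is fixed at half the most. Time passes only in rows, so rows that repeat a pose let the fingers close. It gives the time, the measured TCP pose, the force, the opening and the grip force at its end, in the units of the state.
- arm.read_state(): the state, without advancing time (a new reading comes with each control period).
- arm.get_image(name): name is "side" or "top" or "wrist"; returns the picture (400x640x3 uint8, blue, green, red); there is no depth.
- arm.camera_params(name): a dict with "fov_y" (degrees; the focal length in pixels is half the picture's height over the tangent of half this angle, whatever the lens; pixels are square), "cx", "cy" (the principal point, pixels), "rvec" (rotation vector, rad) and "tvec" (3), from world to camera coordinates, as OpenCV has them; the wrist camera has in their place "tool_from_camera" (4x4, takes a point from camera to tool coordinates, whose origin is the TCP and whose axes are the flange's). Camera axes: x right, y down, z forward; pixel columns grow to the right and rows downward; lengths in mm; the calibration is good to about 2 mm. A picture is of the moment at which its call begins: read the wrist's pose just before it. camera_params takes no time and is no camera call.
- arm.job_done(): hands the job in; it is judged then, once.
The state is a dict: "clock": time; "joints": joint angles; "joint_vel": joint speeds; "joint_efforts": joint torques, N m; "position": TCP position; "ee_rot": TCP orientation; "contact_force": force on the tool from outside, world axes, zero at the start; "wrist_torque": the same for the moment, N m; "gripper_width": finger opening in mm; "grasp_force": force on a finger pad.
Only numpy, scipy, OpenCV 4.12 (cv2) and the standard library are available. Lean on these libraries where they do the work, as an engineer would, in place of code of your own. Each camera call takes 0.05 s, during which the arm holds its last target. There are 200 camera calls.

## Working session

There is one attempt and no reset: what is moved stays moved. The work goes in short steps, Python scripts to look and compute and a tool call to move; the robot and the scene stay as the last step left them, time stands still between calls to the robot, and variables do not carry over. Pictures are saved under pics/ and viewed, at most 14 in all, crops included, and the job is handed in when it is done.

Besides the shell and the picture viewer there is one more tool, called after "Emit:" as name(argument=value, ...), one argument or row to a line, values as JSON. drive_tool: Moves the arm, as the interface text tells. Its arguments: {"type":"object","properties":{"targets":{"type":"array","items":{"type":"array","items":{"type":"number"}}}},"required":["targets"]}

```bash
mkdir -p pics; ls; python3 - <<'E'
from bench import arm
import cv2
s=arm.read_state(); print(s)
for n in("side","top"):
    p=arm.camera_params(n); print(n,p)
    cv2.imwrite(f"pics/{n}0.png",arm.get_image(n))
print(arm.camera_params("wrist"))
E
```

```text
pics
{'clock': 0.0, 'joints': array([ 1.38161470e+00,  3.85572785e-01,  6.58793175e-03, -5.21363978e-04,
       -1.19398365e+00, -2.58548437e-01]), 'joint_vel': array([ 5.53751922e-04, -6.72650526e-04, -1.86885480e-04, -3.56745840e-04,
       -1.06581215e-03, -9.37726362e-05]), 'joint_efforts': array([ 5.09141246e-04, -3.92291522e+01,  1.88400578e+01,  4.18611825e+00,
       -4.69834442e-03, -5.88027802e-06]), 'position': array([270.32574838, 562.85106917, 230.19363613]), 'ee_rot': array([ 9.75024737e-01, -2.22093505e-01, -2.04481367e-04,  1.09383715e-03]), 'contact_force': array([ 0.6820247 , -0.6504537 ,  0.35422389]), 'wrist_torque': array([-0.02043052,  0.0272038 , -0.00279972]), 'grasp_force': 0.0, 'gripper_width': 85.37417740280581}
side {'fov_y': 48.77757672973248, 'cx': 318.2835940249304, 'cy': 204.90518965311801, 'rvec': array([ 2.232608  , -0.41067072,  0.16442961]), 'tvec': array([-473.54528855,  242.65046457, 1099.66257765])}
top {'fov_y': 56.06380267691568, 'cx': 317.61694620009035, 'cy': 202.56155600375237, 'rvec': array([ 2.08800764, -2.09845886,  0.24912433]), 'tvec': array([ -16.04761694,  529.96087165, 1023.87684996])}
{'fov_y': 63.825515930197106, 'cx': 317.1889705974682, 'cy': 199.36881311917205, 'tool_from_camera': array([[-6.88812873e-04, -9.59200272e-01, -2.82726657e-01,
         7.19685238e+01],
       [ 9.99999634e-01, -5.17111828e-04, -6.81926554e-04,
         5.65714649e-01],
       [ 5.07902838e-04, -2.82727024e-01,  9.59200277e-01,
        -1.42015886e+02],
       [ 0.00000000e+00,  0.00000000e+00,  0.00000000e+00,
         1.00000000e+00]])}
```

View pics/top0.png

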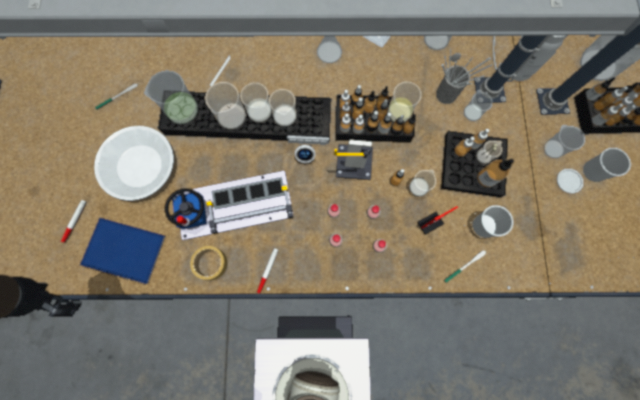

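View pics/side0.png

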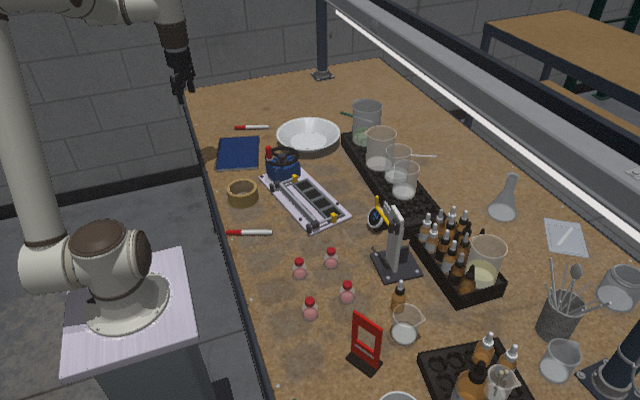

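```bash
cat > h.py <<'E'
from bench import arm
import cv2, numpy as np
from scipy.spatial.transform import Rotation as R
def cam(n,s=None):
    p=arm.camera_params(n); f=200/np.tan(np.radians(p["fov_y"]/2))
    K=np.array([[f,0,p["cx"]],[0,f,p["cy"]],[0,0,1]])
    if n=="wrist":
        T=np.eye(4);T[:3,:3]=R.from_quat(s["ee_rot"]).as_matrix();T[:3,3]=s["position"]
        M=T@p["tool_from_camera"]; return K,M[:3,:3],M[:3,3]
    Rw=cv2.Rodrigues(p["rvec"])[0]; return K,Rw.T,-Rw.T@p["tvec"]
def ray(C,u,v):
    K,A,c=C; d=A@np.linalg.inv(K)@[u,v,1]; return c,d/np.linalg.norm(d)
def onz(C,u,v,z):
    c,d=ray(C,u,v); return c+d*(z-c[2])/d[2]
def two(C1,p1,C2,p2):
    a,d=ray(C1,*p1);b,e=ray(C2,*p2)
    t=np.linalg.lstsq(np.c_[d,-e],b-a,rcond=None)[0]
    P,Q=a+d*t[0],b+e*t[1]; return (P+Q)/2,np.linalg.norm(P-Q)
def proj(C,P):
    K,A,c=C; q=K@(A.T@(np.asarray(P)-c)); return q[:2]/q[2]
def blobs(im,lo,hi,amin=8):
    h=cv2.cvtColor(im,cv2.COLOR_BGR2HSV)
    if lo[0]>hi[0]: m=cv2.inRange(h,(0,)+lo[1:],hi)|cv2.inRange(h,lo,(180,)+hi[1:])
    else: m=cv2.inRange(h,lo,hi)
    n,l,st,ce=cv2.connectedComponentsWithStats(m)
    return [(ce[i].round(1),st[i]) for i in range(1,n) if st[i,4]>=amin],m
RED=((170,120,70),(8,255,255)); YEL=((22,140,120),(34,255,255)); BLUE=((100,120,40),(125,255,255))
def snap(n,name):
    s=arm.read_state(); im=arm.get_image(n); cv2.imwrite(f"pics/{name}.png",im); return im,cam(n,s)
def totool(P,s=None):
    s=s or arm.read_state(); return R.from_quat(s["ee_rot"]).as_matrix().T@(np.asarray(P)-s["position"])
E
python3 - <<'E'
from h import *
np.set_printoptions(suppress=True,precision=1)
T=cam("top");S=cam("side");print(T[2],S[2])
t=cv2.imread("pics/top0.png");s=cv2.imread("pics/side0.png")
for nm,c in(("RED",RED),("YEL",YEL)):
    for im,C,n in((t,T,"top"),(s,S,"side")):
        for ce,st in blobs(im,*c,6)[0]: print(nm,n,ce,st,onz(C,*ce,50))
cv2.imwrite("pics/c1.png",np.hstack([cv2.resize(t[130:260,150:320],None,fx=2.4,fy=2.4,interpolation=cv2.INTER_CUBIC),cv2.resize(t[130:260,320:480],None,fx=2.4,fy=2.4,interpolation=cv2.INTER_CUBIC)]))
E
```

```text
[ 272.   -20.7 1120.3] [ 222.  -817.7  880. ]
RED top [334.  207.3] [331 204   7   8  42] [518.7 -66.5  50. ]
RED top [375.2 208.9] [372 205   7   8  41] [ 513.3 -186.7   50. ]
RED top [440.9 215.7] [423 206  35  22 126] [ 492.  -376.6   50. ]
RED top [180.6 219.7] [177 216   9   8  58] [484.1 379.4  50. ]
RED top [ 65.7 234.9] [ 61 228  11  15  86] [441.3 706.9  50. ]
RED top [336.1 237.9] [333 235   7   7  43] [428.7 -71.2  50. ]
RED top [381.7 243.3] [378 240   8   8  47] [ 412.5 -201.1   50. ]
RED top [260.9 285. ] [257 278  10  16  80] [297.7 140.4  50. ]
RED side [239.6 126.6] [234 125  12   4  42] [436.2 666.   50. ]
RED side [268.3 151.5] [265 145   7  14  71] [491.3 458.5  50. ]
RED side [233.3 231.8] [226 229  15   6  79] [293.9 101.8  50. ]
RED side [330.5 250.4] [327 247   8   8  57] [517.1 -62.5  50. ]
RED side [298.4 260.9] [294 257   9   9  63] [427.  -67.2  50. ]
RED side [346.9 284.2] [343 280   9  10  75] [ 512.3 -182.6   50. ]
RED side [309.2 300.9] [305 296  10  11  84] [ 410.7 -196.8   50. ]
RED side [366.1 338.6] [351 310  32  59 986] [ 491.6 -335.9   50. ]
YEL top [347.2 153.1] [334 148  30   8 130] [ 687. -109.   50.]
YEL top [283.9 187.8] [281 186   7   5  26] [578.8  81.   50. ]
YEL top [208.8 203.4] [206 201   7   5  25] [532.4 300.6  50. ]
YEL side [294.  175.5] [292 174   5   4  16] [530.6 290.7  50. ]
YEL side [376.6 196.5] [375 195   4   4  11] [728.  96.  50.]
YEL side [381.8 214.2] [375 205  14  20  69] [706.1  17.7  50. ]
YEL side [333.  214.1] [331 212   5   5  20] [576.8  69.5  50. ]
```

View pics/c1.png

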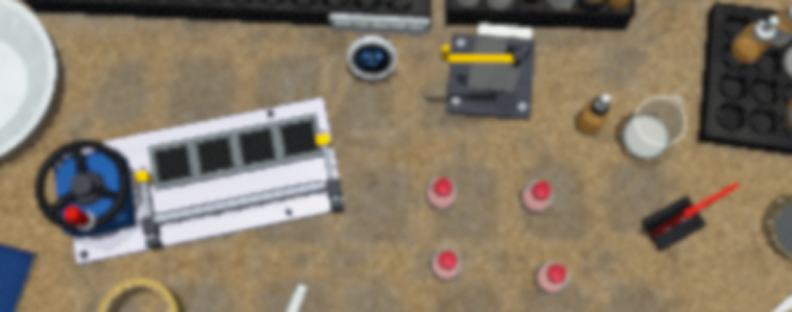

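```bash
python3 - <<'E'
from h import *
np.set_printoptions(suppress=True,precision=1)
T=cam("top");S=cam("side")
f=lambda x,y:(150+x/2.4,130+y/2.4)
P=[onz(T,*f(*p),14)for p in((172,162),(214,154),(257,146),(298,138))]
for p in P:print(p)
d=P[0]-P[3];print("yaw of cradle y",np.degrees(np.arctan2(d[1],d[0])),np.linalg.norm(d)/3)
print("wheel",onz(T,*f(84,186),92),"crank",onz(T,180.6,219.7,139-3), two(T,(180.6,219.7),S,(268.3,151.5)))
c=(P[0]+P[3])/2;c[2]=231
print(totool(c))
E
```

```text
[559.4 273.4  14. ]
[569.7 220.6  14. ]
[579.9 166.2  14. ]
[590.2 114.3  14. ]
yaw of cradle y 100.94201099588025 54.030397400159494
wheel [510.7 354.2  92. ] crank [467.1 347.3 136. ] (array([470. , 354.1, 118. ]), np.float64(1.3674106041747038))
[434.3 200.8  -0.2]
```

Emit:
drive_tool(
  targets=[
    [-1,20,9,0,5],
    [-1,60,28,0,13],
    [-1,105,49,0,21],
    [-1,150,70,0,29],
    [-1,195,90,0,37],
    [-1,240,111,0,45],
    [-1,285,132,0,53.4],
    [-1,330,153,0,53.4],
    [-1,370,171,0,53.4],
    [-1,405,187,0,53.4],
    [-1,425,197,0,53.4],
    [-1,434,201,0,53.4],
  ],
)

```text
clock: 1.3
position: [575.5, 192.3, 230.5]
ee_rot: [0.77, -0.638, -0.0, 0.001]
contact_force: [-0.0, -0.2, 0.3]
gripper_width: 85.3
grasp_force: 0.0
```

Emit:
drive_tool(
  targets=[
    [-1,0,0,0,0],
    [-1,0,0,0,0],
    [-1,0,0,0,0],
  ],
)

```text
clock: 1.6
position: [574.1, 195.4, 231.4]
ee_rot: [0.772, -0.636, -0.0, -0.0]
contact_force: [1.0, -0.4, -0.1]
gripper_width: 85.5
grasp_force: 0.0
```

```bash
python3 - <<'E'
from h import *
np.set_printoptions(suppress=True,precision=2)
im,C=snap("wrist","w1"); s=arm.read_state()
print(s["position"],s["ee_rot"],s["joints"])
for i,p in enumerate([(559.4,273.4),(569.7,220.6),(579.9,166.2),(590.2,114.3)]): print(i,proj(C,(*p,17)))
E
```

```text
[574.09 195.41 231.43] [ 0.77 -0.64 -0.   -0.  ] [ 0.59  0.35 -0.04 -0.   -1.18 -0.4 ]
0 [316.71 236.6 ]
1 [316.66 193.3 ]
2 [316.97 144.86]
3 [316.77  94.36]
```

View pics/w1.png

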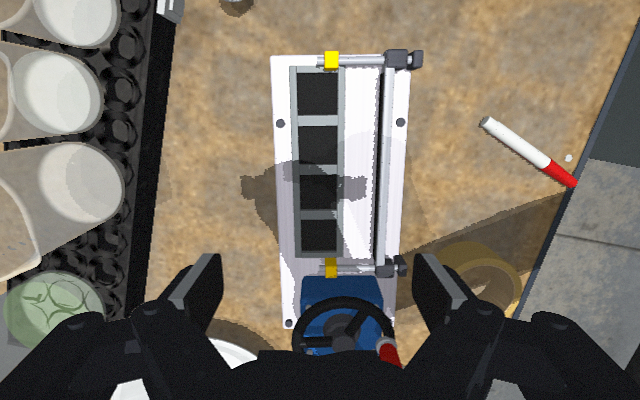

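The wrist view shows the four pockets at about (318,93), (318,145), (319,193) and (320,239), within 2 px of the prediction, with the wheel at (345,340). I'll refine this with a dark mask and check the bottles.

```bash
python3 - <<'E'
from h import *
np.set_printoptions(suppress=True,precision=2)
s=arm.read_state();C=cam("wrist",s);im=cv2.imread("pics/w1.png")
g=cv2.cvtColor(im,cv2.COLOR_BGR2GRAY)
m=np.zeros_like(g);m[60:265,285:345]=(g[60:265,285:345]<60)*255
n,l,st,ce=cv2.connectedComponentsWithStats(m)
Q=[]
for i in range(1,n):
    if st[i,4]>200:
        x,y,w,h,a=st[i]; q=[onz(C,u,v,17) for u in(x,x+w) for v in(y,y+h)]
        q=np.array(q);c=q.mean(0);Q.append(c);print(st[i],c,np.linalg.norm(q[0]-q[2]),np.linalg.norm(q[0]-q[1]))
Q=np.array(Q);d=Q[-1]-Q[0];print(np.degrees(np.arctan2(d[1],d[0])),np.linalg.norm(d)/(len(Q)-1))
im,T=snap("top","t1")
for ce,st in blobs(im,*RED,6)[0]: print(ce,onz(T,*ce,54))
E
```

```text
[ 297   73   41   42 1658] [589.49 114.19  17.  ] 42.50631212162005 42.142263959917365
[ 298  126   39   39 1465] [579.16 167.17  17.  ] 42.280372527210844 42.74497188793459
[ 299  174   39   36 1292] [567.88 219.06  17.  ] 44.10539761575321 42.881237744567265
[ 301  219   36   33 1117] [556.94 271.86  17.  ] 42.429770210929725 42.62869891534411
101.66419684519306 53.66543971362711
[334.  207.3] [517.78 -66.32  54.  ]
[375.3 208.8] [ 512.66 -186.37   54.  ]
[441.  215.7] [ 491.18 -375.58   54.  ]
[181.3 219.7] [483.33 375.92  54.  ]
[ 65.6 234.8] [440.96 704.52  54.  ]
[336.1 237.9] [428.08 -70.98  54.  ]
[381.7 243.3] [ 411.96 -200.44   54.  ]
[260.9 285.1] [297.37 139.77  54.  ]
```

Emit:
drive_tool(
  targets=[
    [-1,20,11,0,0],
    [-1,60,33,0,0],
    [-1,100,55,0,0],
    [-1,140,78,0,0],
    [-1,180,100,0,0],
    [-1,220,122,0,0],
    [-1,255,142,0,0],
    [-1,280,155,0,0],
    [-1,299,166,0,0],
    [-1,299,166,0,0],
    [-1,299,166,0,0],
    [-1,299,166,0,0],
  ],
)

```text
clock: 2.9
position: [468.9, -129.9, 231.4]
ee_rot: [0.772, -0.636, 0.0, -0.0]
contact_force: [0.4, -0.3, -0.1]
gripper_width: 85.6
grasp_force: 0.0
```

```bash
python3 - <<'E'
from h import *
np.set_printoptions(suppress=True,precision=1)
im,C=snap("wrist","w2"); s=arm.read_state()
print(s["position"],s["ee_rot"],s["joint_vel"])
for ce,st in blobs(im,*RED,60)[0]: P=onz(C,*ce,54);print(ce,st,P,totool(P))
E
```

```text
[ 469.  -129.8  231.4] [ 0.8 -0.6  0.  -0. ] [ 0.  0. -0. -0. -0.  0.]
[284.5 113.5] [273 102  24  24 458] [ 511.9 -186.9   54. ] [ 64.3 -31.2 177.4]
[389.9 119.3] [378 108  25  24 471] [ 411.1 -201.    54. ] [ 58.7  70.5 177.4]
[261.9 226. ] [251 215  22  23 394] [516.8 -68.2  54. ] [-51.3 -58.7 177.4]
[344.4 237.1] [334 226  22  23 384] [427.9 -72.5  54. ] [-64.1  29.4 177.4]
```

View pics/w2.png

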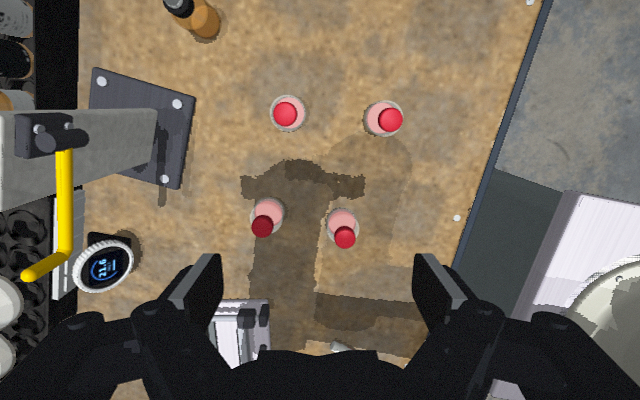

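Emit:
drive_tool(
  targets=[
    [-1,-25,-29,10,0],
    [-1,-51,-58,30,0],
    [-1,-51.3,-58.7,75,0],
    [-1,-51.3,-58.7,120,0],
    [-1,-51.3,-58.7,160,0],
    [-1,-51.3,-58.7,190,0],
    [-1,-51.3,-58.7,208,0],
    [-1,-51.3,-58.7,217,0],
    [-1,-51.3,-58.7,217,0],
    [0,-51.3,-58.7,217,0],
    [1,-51.3,-58.7,217,0],
    [1,-51.3,-58.7,217,0],
  ],
)

```text
clock: 4.15
position: [517.2, -69.1, 15.5]
ee_rot: [0.771, -0.636, 0.001, -0.001]
contact_force: [-0.3, 0.8, 1.0]
gripper_width: 43.8
grasp_force: 0.0
```

Emit:
drive_tool(
  targets=[
    [1,0,0,0,0],
    [1,0,0,0,0],
    [1,0,0,0,0],
    [1,0,0,0,0],
    [1,0,0,0,0],
  ],
)

```text
clock: 4.65
position: [517.4, -69.2, 15.6]
ee_rot: [0.771, -0.636, 0.001, -0.001]
contact_force: [-0.6, 0.2, 5.1]
gripper_width: 36.7
grasp_force: 59.8
```

Emit:
drive_tool(
  targets=[
    [1,0,0,-20,0],
    [1,0,0,-55,0],
    [1,-15,-5,-85,0],
    [1,-50,-16,-90,0],
    [1,-90,-29,-90,0],
    [1,-135,-43,-90,0],
    [1,-180,-58,-90,0],
    [1,-225,-72,-90,0],
    [1,-265,-85,-90,0],
    [1,-300,-96,-90,0],
    [1,-320,-102,-90,0],
    [1,-327.7,-105,-90,0],
  ],
)

```text
clock: 5.85
position: [557.1, 274.0, 104.0]
ee_rot: [0.772, -0.636, -0.0, 0.0]
contact_force: [-0.1, -0.6, -0.3]
gripper_width: 36.8
grasp_force: 60.0
```

Emit:
drive_tool(
  targets=[
    [1,0,0,0,0],
    [1,0,0,0,0],
    [1,0,0,10,0],
    [1,0,0,25,0],
    [1,0,0,40,0],
    [1,0,0,50,0],
    [1,0,0,55,0],
    [1,0,0,55,0],
    [1,0,0,55,0],
  ],
)

```text
clock: 6.75
position: [557.7, 272.3, 49.7]
ee_rot: [0.771, -0.637, 0.0, -0.0]
contact_force: [0.7, 0.4, -1.2]
gripper_width: 36.4
grasp_force: 60.0
```

```bash
python3 - <<'E'
from h import *
np.set_printoptions(suppress=True,precision=1)
im,C=snap("wrist","w3"); s=arm.read_state()
print(s["position"],s["ee_rot"],s["gripper_width"],s["contact_force"])
for i,p in enumerate([(557.9,272.4),(568.5,219.5),(579.3,166.9),(589.6,114)]): print(i,totool((*p,17)),proj(C,(*p,17)))
E
```

```text
[557.8 272.6  50. ] [ 0.8 -0.6  0.  -0. ] 36.48918664675092 [-0.3  0.7 -0.4]
0 [ 0.2 -0.1 33. ] [316.5 233.5]
1 [54.2 -0.4 33. ] [315.7 140.4]
2 [107.9  -1.   32.9] [314.2  29.7]
3 [161.8  -1.1  32.9] [ 313.7 -105.1]
```

View pics/w3.png

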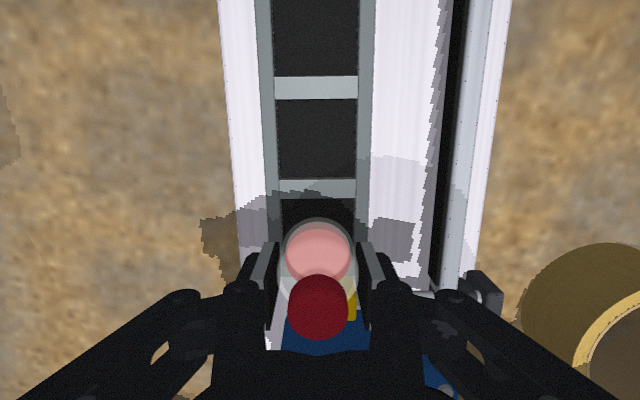

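Emit:
drive_tool(
  targets=[
    [1,0,0,10,0],
    [1,0,0,17,0],
    [1,0,0,21,0],
    [1,0,0,23,0],
    [1,0,0,24,0],
    [1,0,0,24,0],
    [1,0,0,24,0],
  ],
)

```text
clock: 7.5
position: [556.9, 272.1, 25.7]
ee_rot: [0.771, -0.636, -0.0, 0.0]
contact_force: [-3.3, -1.3, 4.1]
gripper_width: 36.5
grasp_force: 60.5
```

Emit:
drive_tool(
  targets=[
    [-0.4,0,0,0,0],
    [-0.4,0,0,0,0],
    [-0.4,0,0,0,0],
    [-0.4,0,0,0,0],
    [-0.4,0,0,-10,0],
    [-0.4,0,0,-35,0],
    [-0.4,0,0,-70,0],
    [-0.4,0,0,-105,0],
    [-0.4,0,0,-130,0],
    [-0.4,0,0,-140,0],
  ],
)

```text
clock: 8.5
position: [558.7, 273.3, 169.4]
ee_rot: [0.771, -0.636, 0.001, -0.003]
contact_force: [0.4, 0.3, 0.3]
gripper_width: 60.1
grasp_force: 0.0
```

Emit:
drive_tool(
  targets=[
    [-0.4,20,12,0,0],
    [-0.4,60,37,0,0],
    [-0.4,100,62,0,0],
    [-0.4,140,86,0,0],
    [-0.4,180,111,0,0],
    [-0.4,220,136,0,0],
    [-0.4,260,160,0,0],
    [-0.4,290,179,0,0],
    [-1,314,193,0,0],
    [-1,314,193,0,0],
    [-1,314,193,0,0],
  ],
)

```text
clock: 9.6
position: [427.1, -73.0, 165.1]
ee_rot: [0.771, -0.637, -0.0, 0.0]
contact_force: [0.5, -0.3, -0.9]
gripper_width: 85.2
grasp_force: 0.0
```

```bash
cat > look.py <<'E'
from h import *
import sys
np.set_printoptions(suppress=True,precision=1)
im,C=snap("wrist",sys.argv[1]); s=arm.read_state()
print(s["clock"],s["position"],s["gripper_width"],s["contact_force"])
for ce,st in blobs(im,*RED,60)[0]: P=onz(C,*ce,54);print("W",ce,st,P,totool(P))
im,T=snap("top",sys.argv[1]+"t")
for ce,st in blobs(im,*RED,10)[0]: print("T",ce,onz(T,*ce,54))
E
python3 look.py w4
```

```text
9.65 [427.4 -72.5 165.1] 85.4909737616638 [-0.   0.9 -0.2]
W [229.9  23.3] [ 213    5   35   38 1002] [ 511.4 -186.7   54. ] [128.1 -60.8 111.1]
W [373.   31.1] [357  13  33  37 951] [ 410.9 -200.8   54. ] [122.9  40.6 111.1]
W [315.9 197.2] [303 183  27  29 624] [427.8 -72.4  54. ] [ -0.   -0.4 111.1]
T [216.9 194.2] [559.1 277.4  54. ]
T [375.3 208.7] [ 513.  -186.4   54. ]
T [441.  215.6] [ 491.5 -375.6   54. ]
T [180.6 219.7] [483.3 378.   54. ]
T [ 65.6 234.8] [441.  704.5  54. ]
T [381.7 243.3] [ 412.  -200.4   54. ]
```

Emit:
drive_tool(
  targets=[
    [-1,0,0,30,0],
    [-1,0,0,70,0],
    [-1,0,0,110,0],
    [-1,0,0,135,0],
    [-1,0,0,146,0],
    [-1,0,0,150,0],
    [-1,0,0,150,0],
    [1,0,0,150,0],
    [1,0,0,150,0],
    [1,0,0,150,0],
    [1,0,0,150,0],
    [1,0,0,150,0],
  ],
)

```text
clock: 10.9
position: [428.1, -72.5, 16.3]
ee_rot: [0.771, -0.636, 0.001, -0.001]
contact_force: [-1.5, 0.5, 5.4]
gripper_width: 36.7
grasp_force: 59.6
```

Emit:
drive_tool(
  targets=[
    [1,0,0,0,0],
    [1,0,0,0,0],
    [1,0,0,0,0],
    [1,0,0,0,0],
    [1,0,0,0,0],
  ],
)

```text
clock: 11.4
position: [428.1, -72.4, 16.2]
ee_rot: [0.771, -0.636, 0.001, -0.001]
contact_force: [-0.9, 0.6, 4.2]
gripper_width: 36.4
grasp_force: 59.5
```

Emit:
drive_tool(
  targets=[
    [1,0,0,-20,0],
    [1,0,0,-55,0],
    [1,-20,-15,-85,0],
    [1,-55,-41,-90,0],
    [1,-90,-67,-90,0],
    [1,-125,-93,-90,0],
    [1,-160,-119,-90,0],
    [1,-195,-146,-90,0],
    [1,-225,-168,-90,0],
    [1,-245,-183,-90,0],
    [1,-260,-194,-90,0],
    [1,-260,-194,-90,0],
  ],
)

```text
clock: 12.6
position: [569.4, 221.6, 105.1]
ee_rot: [0.772, -0.636, 0.0, -0.001]
contact_force: [-1.2, -0.5, -1.5]
gripper_width: 36.6
grasp_force: 60.1
```

Emit:
drive_tool(
  targets=[
    [1,0,0,0,0],
    [1,0,0,15,0],
    [1,0,0,35,0],
    [1,0,0,50,0],
    [1,0,0,57,0],
    [1,0,0,57,0],
    [1,0,0,57,0],
  ],
)

```text
clock: 13.3
position: [568.9, 219.3, 49.1]
ee_rot: [0.771, -0.637, 0.0, -0.0]
contact_force: [0.6, 0.1, -0.3]
gripper_width: 36.5
grasp_force: 60.1
```

```bash
cat > pk.py <<'E'
from h import *
np.set_printoptions(suppress=True,precision=1)
s=arm.read_state()
print(s["position"],s["gripper_width"],s["contact_force"])
for i,p in enumerate([(557.9,272.4),(568.5,219.5),(579.3,166.9),(589.6,114)]): print(i,totool((*p,25.6)))
E
python3 pk.py
```

```text
[568.9 219.3  49.1] 36.48065542818278 [ 0.6  0.1 -0.3]
0 [-54.2   0.7  23.5]
1 [-0.3  0.4 23.5]
2 [53.4 -0.3 23.5]
3 [107.3  -0.3  23.4]
```

Emit:
drive_tool(
  targets=[
    [1,0,0,10,0],
    [1,0,0,17,0],
    [1,0,0,21,0],
    [1,0,0,23,0],
    [1,0,0,23.5,0],
    [1,0,0,23.5,0],
    [1,0,0,23.5,0],
  ],
)

```text
clock: 14.0
position: [568.1, 219.3, 26.3]
ee_rot: [0.771, -0.636, 0.0, 0.001]
contact_force: [-5.1, -0.8, 9.4]
gripper_width: 36.1
grasp_force: 61.3
```

Emit:
drive_tool(
  targets=[
    [-0.4,0,0,0,0],
    [-0.4,0,0,0,0],
    [-0.4,0,0,0,0],
    [-0.4,0,0,0,0],
    [-0.4,0,0,-10,0],
    [-0.4,0,0,-35,0],
    [-0.4,0,0,-70,0],
    [-0.4,0,0,-105,0],
    [-0.4,0,0,-130,0],
    [-0.4,0,0,-140,0],
  ],
)

```text
clock: 15.0
position: [569.9, 220.3, 168.8]
ee_rot: [0.771, -0.636, 0.001, -0.003]
contact_force: [-0.1, 0.4, -0.0]
gripper_width: 59.8
grasp_force: 0.0
```

Emit:
drive_tool(
  targets=[
    [-0.4,20,7,0,0],
    [-0.4,60,21,0,0],
    [-0.4,105,36,0,0],
    [-0.4,150,52,0,0],
    [-0.4,195,67,0,0],
    [-0.4,240,83,0,0],
    [-0.4,285,98,0,0],
    [-0.4,325,112,0,0],
    [-1,360,124,0,0],
    [-1,380,131,0,0],
    [-1,388,134,0,0],
    [-1,388,134,0,0],
  ],
)

```text
clock: 16.2
position: [509.3, -187.9, 163.6]
ee_rot: [0.771, -0.637, -0.001, 0.001]
contact_force: [-0.3, 0.9, -0.1]
gripper_width: 85.3
grasp_force: 0.0
```

Emit:
drive_tool(
  targets=[
    [-1,0,0,0,0],
    [-1,0,0,0,0],
  ],
)

```text
clock: 16.4
position: [510.6, -185.9, 164.5]
ee_rot: [0.772, -0.636, -0.0, 0.0]
contact_force: [0.2, -0.7, -0.0]
gripper_width: 85.5
grasp_force: 0.0
```

```bash
python3 look.py w5
```

```text
16.45 [ 510.8 -185.8  164.7] 85.47656649359499 [-1.4  1.2 -0.4]
W [416.5  11.8] [396   0  54  34 932] [ 467.9 -331.3   54. ] [134.6  69.9 110.7]
W [315.7 194.9] [302 181  28  29 626] [ 511.9 -187.3   54. ] [  1.7  -0.9 110.7]
W [438.9 201. ] [424 187  31  29 693] [ 411.6 -201.5   54. ] [ -3.6 100.3 110.7]
T [235.7 190.1] [571.4 222.6  54. ]
T [216.9 194.2] [559.1 277.4  54. ]
T [374.9 208.9] [ 512.4 -185.2   54. ]
T [441.4 215.5] [ 491.8 -376.8   54. ]
T [180.6 219.6] [483.6 378.   54. ]
T [ 65.6 234.9] [440.7 704.5  54. ]
T [381.7 243.3] [ 412.  -200.4   54. ]
T [260.9 285. ] [297.6 139.8  54. ]
```

Emit:
drive_tool(
  targets=[
    [-1,1.2,-0.9,30,0],
    [-1,1.2,-0.9,70,0],
    [-1,1.2,-0.9,110,0],
    [-1,1.2,-0.9,135,0],
    [-1,1.2,-0.9,146,0],
    [-1,1.2,-0.9,150,0],
    [-1,1.2,-0.9,150,0],
    [1,1.2,-0.9,150,0],
    [1,1.2,-0.9,150,0],
    [1,1.2,-0.9,150,0],
    [1,1.2,-0.9,150,0],
    [1,1.2,-0.9,150,0],
  ],
)

```text
clock: 17.7
position: [512.6, -188.0, 16.0]
ee_rot: [0.771, -0.636, 0.001, -0.0]
contact_force: [-1.2, 0.5, 5.3]
gripper_width: 36.3
grasp_force: 59.9
```

Emit:
drive_tool(
  targets=[
    [1,0,0,0,0],
    [1,0,0,0,0],
    [1,0,0,0,0],
    [1,0,0,0,0],
    [1,0,0,0,0],
  ],
)

```text
clock: 18.2
position: [512.6, -188.0, 16.0]
ee_rot: [0.771, -0.636, 0.001, -0.0]
contact_force: [-0.7, 1.2, 6.7]
gripper_width: 36.5
grasp_force: 59.9
```

Emit:
drive_tool(
  targets=[
    [1,0,0,-20,0],
    [1,0,0,-55,0],
    [1,-20,-8,-85,0],
    [1,-60,-24,-90,0],
    [1,-100,-40,-90,0],
    [1,-145,-58,-90,0],
    [1,-190,-76,-90,0],
    [1,-235,-94,-90,0],
    [1,-275,-110,-90,0],
    [1,-310,-124,-90,0],
    [1,-328,-131,-90,0],
    [1,-334.5,-133.7,-90,0],
  ],
)

```text
clock: 19.4
position: [579.4, 167.6, 104.3]
ee_rot: [0.772, -0.636, -0.0, 0.0]
contact_force: [0.7, -0.7, -0.4]
gripper_width: 36.4
grasp_force: 60.1
```

Emit:
drive_tool(
  targets=[
    [1,0,0,0,0],
    [1,0,0,15,0],
    [1,0,0,35,0],
    [1,0,0,50,0],
    [1,0,0,57,0],
    [1,0,0,57,0],
    [1,0,0,57,0],
  ],
)

```text
clock: 20.1
position: [579.9, 165.3, 48.5]
ee_rot: [0.771, -0.637, 0.0, -0.0]
contact_force: [0.7, 0.7, -0.7]
gripper_width: 36.3
grasp_force: 60.1
```

```bash
python3 pk.py
```

```text
[579.9 165.3  48.5] 36.342172647256895 [ 0.7  0.7 -0.7]
0 [-109.3    1.4   22.9]
1 [-55.4   1.   22.9]
2 [-1.7  0.3 22.9]
3 [52.2  0.2 22.9]
```

Emit:
drive_tool(
  targets=[
    [1,-1,0,8,0],
    [1,-1,0,16,0],
    [1,-1,0,20,0],
    [1,-1,0,22,0],
    [1,-1,0,22.7,0],
    [1,-1,0,22.7,0],
    [1,-1,0,22.7,0],
  ],
)

```text
clock: 20.8
position: [578.8, 166.8, 26.0]
ee_rot: [0.771, -0.636, -0.0, 0.001]
contact_force: [-3.3, -0.6, 7.4]
gripper_width: 36.8
grasp_force: 60.9
```

Emit:
drive_tool(
  targets=[
    [-0.4,0,0,0,0],
    [-0.4,0,0,0,0],
    [-0.4,0,0,0,0],
    [-0.4,0,0,0,0],
    [-0.4,0,0,-10,0],
    [-0.4,0,0,-35,0],
    [-0.4,0,0,-70,0],
    [-0.4,0,0,-105,0],
    [-0.4,0,0,-130,0],
    [-0.4,0,0,-140,0],
  ],
)

```text
clock: 21.8
position: [580.8, 167.6, 169.1]
ee_rot: [0.771, -0.636, 0.001, -0.003]
contact_force: [0.6, 0.4, 0.9]
gripper_width: 60.0
grasp_force: 0.0
```

Emit:
drive_tool(
  targets=[
    [-0.4,20,14,0,0],
    [-0.4,55,39,0,0],
    [-0.4,90,64,0,0],
    [-0.4,125,89,0,0],
    [-0.4,160,114,0,0],
    [-0.4,195,139,0,0],
    [-0.4,230,164,0,0],
    [-0.4,265,189,0,0],
    [-1,295,211,0,0],
    [-1,315,225,0,0],
    [-1,329,235,0,0],
    [-1,329,235,0,0],
  ],
)

```text
clock: 23.0
position: [409.5, -201.9, 164.5]
ee_rot: [0.77, -0.638, -0.001, 0.0]
contact_force: [0.5, 0.8, -0.5]
gripper_width: 85.2
grasp_force: 0.0
```

Emit:
drive_tool(
  targets=[
    [-1,0,0,0,0],
    [-1,0,0,0,0],
  ],
)

```text
clock: 23.2
position: [411.2, -200.2, 164.9]
ee_rot: [0.772, -0.636, -0.0, 0.0]
contact_force: [-0.2, -0.6, 0.3]
gripper_width: 84.8
grasp_force: 0.0
```

```bash
python3 look.py w6
```

```text
23.25 [ 411.4 -200.1  165. ] 85.20090591828959 [0.5 0.7 0.5]
W [280.3  12. ] [271   0  18  27 246] [ 461.9 -327.4   54. ] [134.7 -25.4 111. ]
W [351.6 197. ] [338 183  28  29 645] [ 383.3 -205.3   54. ] [ -0.2  28.5 111. ]
T [253.6 186.9] [580.9 170.2  54. ]
T [235.7 190.1] [571.4 222.6  54. ]
T [216.9 194.2] [559.1 277.4  54. ]
T [454. 208.] [ 513.8 -415.2   54. ]
T [180.6 219.6] [483.6 378.   54. ]
T [ 65.6 234.9] [440.7 704.5  54. ]
T [383.7 253.4] [ 383.3 -204.8   54. ]
T [260.9 285. ] [297.6 139.8  54. ]
```

Emit:
drive_tool(
  targets=[
    [-1,-0.2,15,0,0],
    [-1,-0.2,28.5,20,0],
    [-1,-0.2,28.5,60,0],
    [-1,-0.2,28.5,105,0],
    [-1,-0.2,28.5,135,0],
    [-1,-0.2,28.5,146,0],
    [-1,-0.2,28.5,150,0],
    [-1,-0.2,28.5,150,0],
    [1,-0.2,28.5,150,0],
    [1,-0.2,28.5,150,0],
    [1,-0.2,28.5,150,0],
    [1,-0.2,28.5,150,0],
  ],
)

```text
clock: 24.5
position: [383.6, -206.0, 16.1]
ee_rot: [0.771, -0.636, 0.001, -0.0]
contact_force: [0.0, 2.1, 4.5]
gripper_width: 36.3
grasp_force: 59.5
```

Emit:
drive_tool(
  targets=[
    [1,0,0,0,0],
    [1,0,0,0,0],
    [1,0,0,0,0],
    [1,0,0,0,0],
    [1,0,0,0,0],
    [1,0,0,0,0],
  ],
)

```text
clock: 25.1
position: [383.6, -206.0, 16.1]
ee_rot: [0.771, -0.636, 0.001, -0.0]
contact_force: [-1.4, 1.8, 5.7]
gripper_width: 36.8
grasp_force: 59.5
```

Emit:
drive_tool(
  targets=[
    [1,0,0,-20,0],
    [1,0,0,-55,0],
    [1,-15,-14,-85,0],
    [1,-45,-43,-90,0],
    [1,-80,-77,-90,0],
    [1,-115,-110,-90,0],
    [1,-150,-144,-90,0],
    [1,-185,-178,-90,0],
    [1,-220,-211,-90,0],
    [1,-250,-240,-90,0],
    [1,-266,-256,-90,0],
    [1,-274,-263.4,-90,0],
  ],
)

```text
clock: 26.3
position: [590.5, 115.1, 104.9]
ee_rot: [0.772, -0.636, 0.0, -0.0]
contact_force: [0.7, 0.4, -0.5]
gripper_width: 36.6
grasp_force: 60.1
```

Emit:
drive_tool(
  targets=[
    [1,0,0,0,0],
    [1,0,0,15,0],
    [1,0,0,35,0],
    [1,0,0,50,0],
    [1,0,0,57,0],
    [1,0,0,57,0],
    [1,0,0,57,0],
  ],
)

```text
clock: 27.0
position: [589.8, 112.6, 48.9]
ee_rot: [0.771, -0.637, 0.0, -0.0]
contact_force: [0.4, 0.1, -0.1]
gripper_width: 36.5
grasp_force: 60.1
```

```bash
python3 pk.py
```

```text
[589.8 112.6  48.9] 36.46233888991179 [ 0.4  0.1 -0.1]
0 [-162.9    1.1   23.3]
1 [-109.     0.7   23.3]
2 [-55.3   0.1  23.3]
3 [-1.4 -0.  23.3]
```

Emit:
drive_tool(
  targets=[
    [1,-1,0,8,0],
    [1,-1,0,16,0],
    [1,-1,0,20,0],
    [1,-1,0,22,0],
    [1,-1,0,23,0],
    [1,-1,0,23,0],
    [1,-1,0,23,0],
  ],
)

```text
clock: 27.7
position: [588.9, 113.9, 26.2]
ee_rot: [0.771, -0.636, -0.0, 0.001]
contact_force: [-4.6, -0.8, 6.9]
gripper_width: 36.5
grasp_force: 60.9
```

Emit:
drive_tool(
  targets=[
    [-0.4,0,0,0,0],
    [-0.4,0,0,0,0],
    [-0.4,0,0,0,0],
    [-0.4,0,0,0,0],
    [-0.4,0,0,-10,0],
    [-0.4,0,0,-35,0],
    [-0.4,0,0,-75,0],
    [-0.4,0,0,-120,0],
    [-0.4,0,0,-165,0],
    [-0.4,0,0,-200,0],
    [-0.4,0,0,-225,0],
    [-0.4,0,0,-234,0],
  ],
)

```text
clock: 28.9
position: [590.6, 114.4, 263.4]
ee_rot: [0.771, -0.636, 0.002, -0.003]
contact_force: [0.5, 0.7, -0.0]
gripper_width: 59.7
grasp_force: 0.0
```

Emit:
drive_tool(
  targets=[
    [-0.4,-20,4,0,0],
    [-0.4,-60,13,0,0],
    [-0.4,-105,22,0,0],
    [-0.4,-150,31,0,0],
    [-0.4,-195,41,0,0],
    [-0.4,-230,48,0,0],
    [-0.4,-252,53,0,0],
    [-0.4,-252,53,0,0],
    [-0.4,-252,53,0,0],
    [-0.4,-252,53,0,0],
  ],
)

```text
clock: 29.9
position: [489.7, 350.5, 258.6]
ee_rot: [0.771, -0.637, -0.0, 0.001]
contact_force: [0.0, -0.0, -0.0]
gripper_width: 59.8
grasp_force: 0.0
```

```bash
python3 look.py w7
```

```text
29.95 [489.8 350.4 258.8] 60.11442059203223 [ 0.4  0.3 -0.4]
W [524.1  16.5] [502   0  43  34 664] [322.5 161.7  54. ] [153.6 199.8 205. ]
W [261.6  27. ] [250  14  25  28 539] [569.7 218.4  54. ] [144.6 -53.7 204.9]
W [265.3  88.6] [254  77  24  24 446] [558.  273.8  54. ] [ 87.9 -52.7 204.8]
W [338.4 192.1] [328 178  23  29 488] [462.1 366.9  54. ] [-21.6  24.  204.8]
T [271.7 183.2] [592. 117.  54.]
T [253.6 186.9] [580.9 170.2  54. ]
T [235.7 190.1] [571.4 222.6  54. ]
T [216.9 194.2] [559.1 277.4  54. ]
T [440.1 216.1] [ 490.  -372.9   54. ]
T [181.2 219.6] [483.6 376.2  54. ]
T [ 65.6 234.9] [440.7 704.5  54. ]
T [260.9 285. ] [297.6 139.8  54. ]
```

View pics/w7.png

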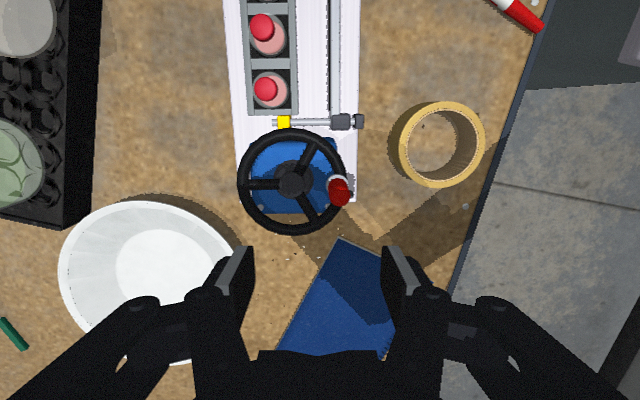

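```bash
python3 - <<'E'
from h import *
np.set_printoptions(suppress=True,precision=1)
s=arm.read_state();C=cam("wrist",s);T=cam("top")
im=cv2.imread("pics/w7.png")
W=onz(C,292,181,89);print("wheel",W,"dia",[np.linalg.norm(onz(C,237,183,89)-onz(C,348,183,89)),np.linalg.norm(onz(C,292,126,89)-onz(C,292,236,89))])
print("hub",onz(C,292,181,95))
P,e=two(C,(338.4,192.1),T,(181.2,219.6));print("crank",P,e,P-W,np.hypot(*(P-W)[:2]),totool(P))
P=onz(C,338.4,192.1,118);print(P,np.hypot(*(P-W)[:2]),totool(P),"wheel tool",totool(W))
h=np.array([[557.9,272.4],[589.6,114]]);u=(h[0]-h[1])/np.linalg.norm(h[0]-h[1]);print("in-cradle wheel rel p0",u@(W[:2]-h[0]),np.array([u[1],-u[0]])@(W[:2]-h[0]))
E
```

```text
wheel [514.3 355.6  89. ] dia [np.float64(110.77906927769794), np.float64(112.66148597395184)]
hub [514.1 354.2  95. ]
crank [470.3 350.3 122.1] 1.1007958752161726 [-44.1  -5.3  33.1] 44.390197708249566 [ -3.7  19.3 136.9]
[470.  350.8 118. ] 44.60749272739631 [ -4.2  19.5 141. ] wheel tool [ -0.6 -25.  170. ]
in-cradle wheel rel p0 90.17404778641495 -26.377920732560035
```

Emit:
drive_tool(
  targets=[
    [-0.4,-4,19.4,10,0],
    [-0.4,-4,19.4,40,0],
    [-0.4,-4,19.4,80,0],
    [-0.4,-4,19.4,115,0],
    [-0.4,-4,19.4,140,0],
    [-0.4,-4,19.4,152,0],
    [-0.4,-4,19.4,155,0],
    [-0.4,-4,19.4,155,0],
    [1,-4,19.4,155,0],
    [1,-4,19.4,155,0],
    [1,-4,19.4,155,0],
    [1,-4,19.4,155,0],
  ],
)

```text
clock: 31.2
position: [469.8, 352.0, 105.4]
ee_rot: [0.771, -0.636, 0.0, -0.001]
contact_force: [-2.8, 0.0, 5.0]
gripper_width: 17.2
grasp_force: 58.5
```

Emit:
drive_tool(
  targets=[
    [1,0,0,0,0],
    [1,0,0,0,0],
    [1,0,0,0,0],
    [1,0,0,0,0],
    [1,0,0,0,0],
    [1,0,0,0,0],
  ],
)

```text
clock: 31.8
position: [469.8, 352.0, 105.5]
ee_rot: [0.771, -0.636, 0.0, -0.001]
contact_force: [-3.7, -0.1, 5.7]
gripper_width: 17.4
grasp_force: 58.6
```

```bash
python3 - <<'E'
from h import *
im,C=snap("wrist","w8"); s=arm.read_state();print(s["position"],s["contact_force"],s["gripper_width"],totool((514.2,355,100)))
E
```

```text
[469.8197195  351.95740565 105.44608686] [-2.94854638 -0.41232555  5.74679184] 17.02829822041132 [  5.46232233 -44.14309133   5.48425581]
```

View pics/w8.png

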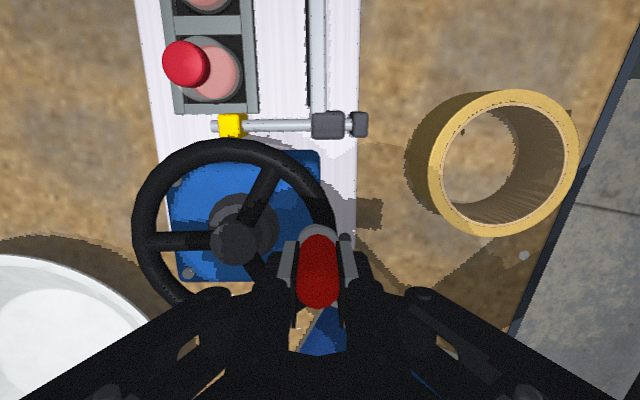

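Emit:
drive_tool(
  targets=[
    [1,-11.5,-2.4,0,0],
    [1,-22.0,-7.7,0,0],
    [1,-30.7,-15.6,0,0],
    [1,-37.1,-25.4,0,0],
    [1,-40.8,-36.6,0,0],
    [1,-41.4,-48.3,0,0],
    [1,-39.0,-59.8,0,0],
    [1,-33.7,-70.3,0,0],
    [1,-25.8,-79.0,0,0],
    [1,-16.0,-85.4,0,0],
    [1,-4.8,-89.1,0,0],
    [1,6.9,-89.7,0,0],
  ],
)

```text
clock: 33.05
position: [559.1, 361.0, 105.4]
ee_rot: [0.771, -0.637, -0.0, 0.0]
contact_force: [-8.3, 2.2, 11.1]
gripper_width: 17.4
grasp_force: 59.5
```

```bash
python3 - <<'E'
from h import *
im,C=snap("wrist","w9"); s=arm.read_state();print(s["position"],s["contact_force"],s["gripper_width"],totool((514.2,355,100)))
E
```

```text
[558.84758347 358.98503571 105.42739438] [-3.72563876 -0.21760736  5.81029788] 17.25394649848634 [-4.48732105 44.58740246  5.52913378]
```

Emit:
drive_tool(
  targets=[
    [1,11.5,2.4,0,0],
    [1,22.0,7.7,0,0],
    [1,30.7,15.6,0,0],
    [1,37.1,25.4,0,0],
    [1,40.8,36.6,0,0],
    [1,41.4,48.3,0,0],
    [1,39.0,59.8,0,0],
    [1,33.7,70.3,0,0],
    [1,25.8,79.0,0,0],
    [1,16.0,85.4,0,0],
    [1,4.8,89.1,0,0],
    [1,-6.9,89.7,0,0],
  ],
)

```text
clock: 34.3
position: [470.0, 350.7, 105.4]
ee_rot: [0.771, -0.637, 0.001, 0.001]
contact_force: [1.0, -3.2, 8.4]
gripper_width: 17.1
grasp_force: 59.6
```

Emit:
drive_tool(
  targets=[
    [1,-11.5,-2.4,0,0],
    [1,-22.0,-7.7,0,0],
    [1,-30.7,-15.6,0,0],
    [1,-37.1,-25.4,0,0],
    [1,-40.8,-36.6,0,0],
    [1,-41.4,-48.3,0,0],
    [1,-39.0,-59.8,0,0],
    [1,-33.7,-70.3,0,0],
    [1,-25.8,-79.0,0,0],
    [1,-16.0,-85.4,0,0],
    [1,-4.8,-89.1,0,0],
    [1,6.9,-89.7,0,0],
  ],
)

```text
clock: 35.5
position: [559.0, 361.8, 105.4]
ee_rot: [0.771, -0.636, -0.0, 0.0]
contact_force: [-7.1, 2.6, 12.0]
gripper_width: 17.0
grasp_force: 60.0
```

Emit:
drive_tool(
  targets=[
    [1,11.5,2.4,0,0],
    [1,22.0,7.7,0,0],
    [1,30.7,15.6,0,0],
    [1,37.1,25.4,0,0],
    [1,40.8,36.6,0,0],
    [1,41.4,48.3,0,0],
    [1,39.0,59.8,0,0],
    [1,33.7,70.3,0,0],
    [1,25.8,79.0,0,0],
    [1,16.0,85.4,0,0],
    [1,4.8,89.1,0,0],
    [1,-6.9,89.7,0,0],
  ],
)

```text
clock: 36.7
position: [469.9, 351.1, 105.4]
ee_rot: [0.771, -0.636, 0.001, 0.001]
contact_force: [0.6, -2.8, 8.4]
gripper_width: 16.9
grasp_force: 59.9
```

Emit:
drive_tool(
  targets=[
    [1,-11.5,-2.4,0,0],
    [1,-22.0,-7.7,0,0],
    [1,-30.7,-15.6,0,0],
    [1,-37.1,-25.4,0,0],
    [1,-40.8,-36.6,0,0],
    [1,-41.4,-48.3,0,0],
    [1,-39.0,-59.8,0,0],
    [1,-33.7,-70.3,0,0],
    [1,-25.8,-79.0,0,0],
    [1,-16.0,-85.4,0,0],
    [1,-4.8,-89.1,0,0],
    [1,6.9,-89.7,0,0],
  ],
)

```text
clock: 37.9
position: [559.0, 362.0, 105.4]
ee_rot: [0.771, -0.636, -0.0, 0.0]
contact_force: [-6.9, 1.7, 11.7]
gripper_width: 17.0
grasp_force: 60.2
```

Emit:
drive_tool(
  targets=[
    [1,11.5,2.4,0,0],
    [1,22.0,7.7,0,0],
    [1,30.7,15.6,0,0],
    [1,37.1,25.4,0,0],
    [1,40.8,36.6,0,0],
    [1,41.4,48.3,0,0],
    [1,39.0,59.8,0,0],
    [1,33.7,70.3,0,0],
    [1,25.8,79.0,0,0],
    [1,16.0,85.4,0,0],
    [1,4.8,89.1,0,0],
    [1,-6.9,89.7,0,0],
  ],
)

```text
clock: 39.1
position: [474.2, 348.2, 103.6]
ee_rot: [0.77, -0.638, 0.002, -0.0]
contact_force: [-1.8, -0.3, -0.6]
gripper_width: 2.3
grasp_force: 0.0
```

```bash
python3 - <<'E'
from h import *
im,C=snap("wrist","w10"); s=arm.read_state();print(s["clock"],s["position"],s["contact_force"],s["gripper_width"],totool((514.2,355,100)))
E
```

```text
39.15 [470.79566158 349.94556611 102.68715476] [-1.3115857   0.89048792  0.29210499] -0.3253777150870692 [  3.08864857 -43.59457552   2.5841693 ]
```

View pics/w10.png

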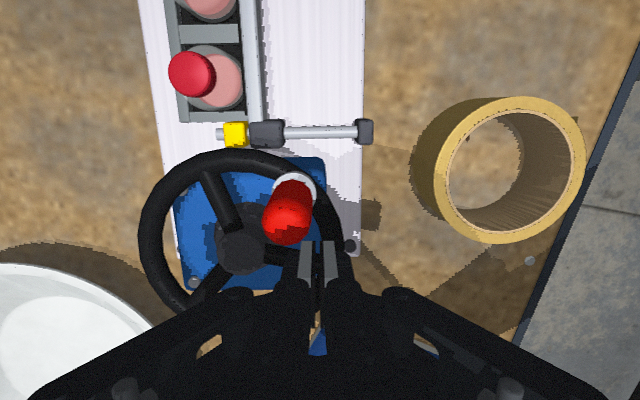

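Emit:
drive_tool(
  targets=[
    [0,0,0,-10,0],
    [-0.4,10,-15,-50,0],
    [-0.4,30,-30,-90,0],
    [-0.4,60,-45,-110,0],
    [-0.4,60,-45,-110,0],
    [-0.4,60,-45,-110,0],
    [-0.4,60,-45,-110,0],
    [-0.4,60,-45,-110,0],
  ],
)

```text
clock: 39.95
position: [524.0, 301.5, 212.8]
ee_rot: [0.772, -0.636, -0.0, 0.002]
contact_force: [-0.9, 0.1, 0.1]
gripper_width: 60.2
grasp_force: 0.0
```

```bash
python3 - <<'E'
from h import *
np.set_printoptions(suppress=True,precision=1)
im,C=snap("wrist","w11"); s=arm.read_state();print(s["clock"],s["position"])
for n,c in(("R",RED),("Y",YEL)):
    for ce,st in blobs(im,*c,40)[0]: print(n,ce,st,onz(C,*ce,30),totool(onz(C,*ce,118)))
cv2.imwrite("pics/c11.png",cv2.resize(im[0:300,180:480],None,fx=2,fy=2,interpolation=cv2.INTER_CUBIC))
E
```

```text
40.0 [524.2 301.7 212.9]
R [281.9  15.9] [268   0  29  33 738] [583.1 160.8  30. ] [128.5 -22.7  95. ]
R [514.   36.8] [491  19  47  36  92] [371. 137.  30.] [115.9 132.4  95.4]
R [566.6  66.3] [542  46  47  38 744] [313.3 151.5  30. ] [ 97.6 171.7  95.5]
R [284.3  85.3] [271  72  27  28 592] [571.4 218.8  30. ] [ 85.4 -22.4  95. ]
R [287.1 149.8] [275 137  25  26 515] [558.7 278.8  30. ] [ 40.6 -21.7  94.9]
R [353.1 233.4] [340 215  28  37 769] [473.2 354.7  30. ] [-25.6  28.9  95. ]
Y [303.9 178.8] [298 169  13  19 220] [536.7 305.1  30. ] [18.8 -9.6 94.9]
```

View pics/c11.png

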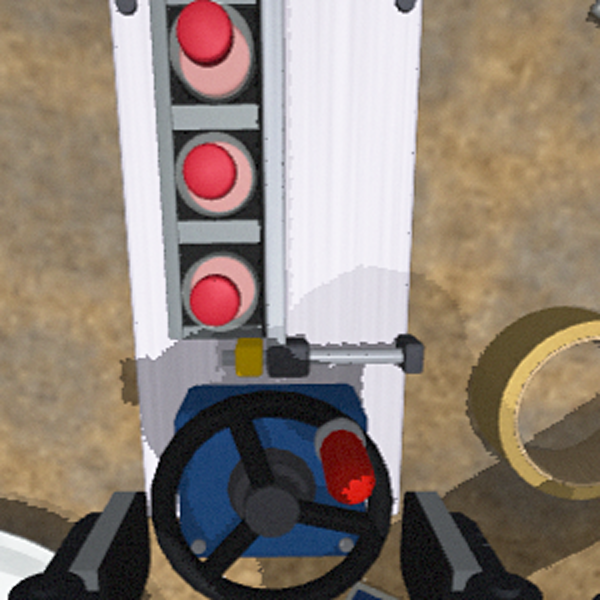

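Emit:
drive_tool(
  targets=[
    [-0.4,-12,15,0,0],
    [-0.4,-24.5,30.5,20,0],
    [-0.4,-24.5,30.5,55,0],
    [-0.4,-24.5,30.5,85,0],
    [-0.4,-24.5,30.5,102,0],
    [-0.4,-24.5,30.5,109,0],
    [-0.4,-24.5,30.5,109,0],
    [1,-24.5,30.5,109,0],
    [1,-24.5,30.5,109,0],
    [1,-24.5,30.5,109,0],
    [1,-24.5,30.5,109,0],
    [1,-24.5,30.5,109,0],
  ],
)

```text
clock: 41.2
position: [491.5, 320.2, 106.5]
ee_rot: [0.771, -0.636, 0.0, -0.001]
contact_force: [-0.4, 0.0, 4.9]
gripper_width: 16.8
grasp_force: 58.8
```

Emit:
drive_tool(
  targets=[
    [1,0,0,0,0],
    [1,0,0,0,0],
    [1,0,0,0,0],
  ],
)

```text
clock: 41.5
position: [491.5, 320.2, 106.5]
ee_rot: [0.771, -0.636, 0.0, -0.001]
contact_force: [-0.6, 0.2, 5.8]
gripper_width: 17.3
grasp_force: 58.9
```

Emit:
drive_tool(
  targets=[
    [1,-1,1,0,0],
    [1,-2,2,0,0],
    [1,-3,3,0,0],
    [1,-3,3,0,0],
  ],
)

```text
clock: 41.9
position: [491.1, 320.5, 106.5]
ee_rot: [0.772, -0.636, 0.003, -0.002]
contact_force: [13.2, -8.6, 2.2]
gripper_width: 17.4
grasp_force: 58.8
```

Emit:
drive_tool(
  targets=[
    [-0.4,0,0,0,0],
    [-0.4,0,0,0,0],
    [-0.4,0,0,0,0],
    [-0.4,0,0,0,0],
    [-0.4,0,0,-20,0],
    [-0.4,0,0,-60,0],
    [-0.4,0,0,-105,0],
    [-0.4,0,0,-150,0],
    [-0.4,0,0,-180,0],
    [-0.4,0,0,-190,0],
    [-0.4,0,0,-190,0],
  ],
)

```text
clock: 43.0
position: [487.2, 322.5, 296.3]
ee_rot: [0.771, -0.636, -0.0, -0.001]
contact_force: [-0.3, -0.3, -1.3]
gripper_width: 59.7
grasp_force: 0.0
```

```bash
python3 - <<'E'
from h import *
np.set_printoptions(suppress=True,precision=1)
q=np.array([.7715,-.6362,0,0]);q/=np.linalg.norm(q)
C=cam("wrist",dict(position=np.array([469,-129.8,231.4]),ee_rot=q));T=cam("top")
im=cv2.imread("pics/w2.png");t=cv2.imread("pics/top0.png")
for i,c,cc in(("w",im,C),("t",t,T)):
    b,m=blobs(c,*YEL,40)
    for ce,st in b: print(i,ce,st)
print("hinge w165",onz(C,64,150,165),"bend165",onz(C,65,250,165),"tip199",onz(C,28,277,199))
print("two tip",two(C,(28,277),T,(336,151)),"top: tip",onz(T,336,151,190),"right end",onz(T,363,154,165))
print("panel/foot top: foot corners wrist", [onz(C,*p,10) for p in((97,68),(196,97),(180,190))])
# sign
b,m=blobs(t,*RED,100); 
r=cv2.minAreaRect(cv2.findNonZero((m*((np.indices(m.shape)[1]>400))).astype(np.uint8)));print("sign rect",r)
s=arm.read_state();print(s["position"],s["joints"])
im,T=snap("top","t2");S=cam("side");sd,_=snap("side","s2")
for n,x in(("top",im),("side",sd)):
    for ce,st in blobs(x,*RED,10)[0]: print(n,ce,st)
cv2.imwrite("pics/c12.png",np.hstack([cv2.resize(im[130:260,320:470],(600,520),interpolation=cv2.INTER_CUBIC)[:,:],]))
E
```

```text
w [ 58.2 217.2] [  20  149   53  134 2107]
t [347.2 153.1] [334 148  30   8 130]
hinge w165 [ 638.2 -142.1  165. ] bend165 [639.6 -69.7 165. ] tip199 [636.7 -68.3 199. ]
two tip (array([636. , -68. , 198.8]), np.float64(1.5286139690732492)) top: tip [638.8 -68.1 190. ] right end [ 639.6 -142.1  165. ]
panel/foot top: foot corners wrist [array([ 717.4, -193.1,   10. ]), array([ 612.5, -183.7,   10. ]), array([622.1, -76.3,  10. ])]
sign rect ((439.9000549316406, 216.30001831054688), (4.919349670410156, 39.80200958251953), 63.43495178222656)
[487.2 322.5 296.3] [ 0.9  0.3  0.  -0.  -1.3 -0.7]
top [271.7 183.2] [268 180   8   7  43]
top [253.6 186.9] [250 184   8   7  42]
top [235.7 190.1] [232 187   8   7  43]
top [216.9 194.2] [214 191   7   7  42]
top [440.1 216.1] [422 206  36  22 134]
top [192.6 211.7] [188 208  10   9  58]
top [ 65.7 234.9] [ 61 228  11  15  86]
top [260.9 285. ] [257 278  10  16  80]
side [239.8 126.6] [234 125  12   4  41]
side [277.6 155. ] [275 149   6  13  69]
side [302.6 173. ] [300 170   7   7  33]
side [311.9 181.7] [309 179   7   7  35]
side [320.9 190.6] [318 188   7   7  38]
side [330.3 200.1] [327 197   8   7  40]
side [233.2 231.9] [226 229  15   6  78]
side [366.1 338.7] [351 310  32  59 981]
```

View pics/c12.png

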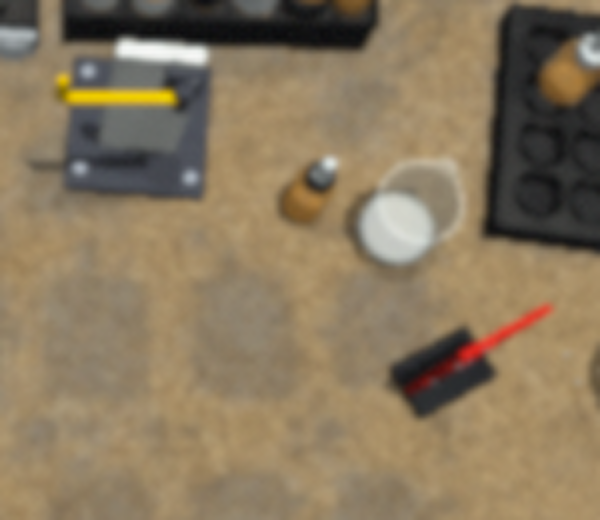

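Emit:
drive_tool(
  targets=[
    [-0.4,20,-2,0,0],
    [-0.4,60,-7,0,0],
    [-0.4,105,-13,0,0],
    [-0.4,150,-18,0,0],
    [-0.4,195,-23,0,0],
    [-0.4,240,-29,0,0],
    [-0.4,285,-34,0,0],
    [-0.4,330,-40,-4,0],
    [-0.4,370,-44,-4,0],
    [-0.4,400,-48,-4,0],
    [-0.4,420,-50,-4,0],
    [-0.4,430,-51.6,-4,0],
  ],
)

```text
clock: 44.3
position: [619.0, -92.1, 296.0]
ee_rot: [0.771, -0.637, -0.002, 0.002]
contact_force: [0.4, 0.2, -1.3]
gripper_width: 59.6
grasp_force: 0.0
```

Emit:
drive_tool(
  targets=[
    [-0.4,0,0,0,0],
    [-0.4,0,0,0,0],
    [-0.4,0,0,0,0],
    [-0.4,0,0,0,0],
  ],
)

```text
clock: 44.7
position: [619.4, -89.3, 299.3]
ee_rot: [0.772, -0.636, 0.0, -0.0]
contact_force: [-0.3, 0.5, -0.2]
gripper_width: 60.2
grasp_force: 0.0
```

```bash
python3 - <<'E'
from h import *
np.set_printoptions(suppress=True,precision=1)
im,C=snap("wrist","w12"); s=arm.read_state();print(s["clock"],s["position"],s["joints"])
b,m=blobs(im,*YEL,60)
for ce,st in b: print(ce,st)
for p in((636.3,-68.2,199),(629,-149.5,165),(636.3,-68.2,165)): print(proj(C,p))
E
```

```text
44.75 [619.4 -89.5 299.4] [ 0.1  0.4  0.1 -0.  -1.3  0.1]
[296.9 174.7] [ 282  124   30  102 1055]
[319.6 280.5] [315 271  10  19 173]
[291.3 221.3]
[319.5 118.9]
[294.3 208.2]
```

View pics/w12.png

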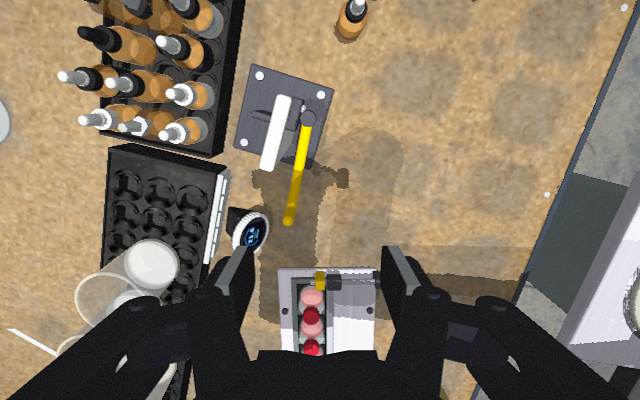

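```bash
python3 - <<'E'
from h import *
np.set_printoptions(suppress=True,precision=1)
s=arm.read_state();C=cam("wrist",s)
h=onz(C,308,118,175);a=onz(C,306,130,165);b=onz(C,291,210,165);t=onz(C,288,221,197)
print("hinge",h,a,b,"tip",t,totool(t),"len",np.linalg.norm((h-t)[:2]))
print("panel top edge",onz(C,282,96,192),onz(C,267,168,192))
print([onz(C,*p,10) for p in((252,64),(334,87),(313,170),(235,146))])
E
```

```text
hinge [ 638.4 -149.   175. ] [ 638.4 -138.5  165. ] [638.9 -66.  165. ] tip [639.  -67.3 197. ] [-18.  -23.5 102.4] len 81.66980785391718
panel top edge [ 659.8 -161.6  192. ] [ 662.7 -106.   192. ]
[array([ 722.2, -192.6,   10. ]), array([ 616.4, -185.5,   10. ]), array([622.6, -75.4,  10. ]), array([730.9, -87.5,  10. ])]
```

Emit:
drive_tool(
  targets=[
    [-0.4,-10,-12,0,6],
    [-0.4,-17.8,-22.5,15,12],
    [-0.4,-17.8,-22.5,50,12],
    [-0.4,-17.8,-22.5,85,12],
    [-0.4,-17.8,-22.5,110,12],
    [-0.4,-17.8,-22.5,121,12],
    [-0.4,-17.8,-22.5,121,12],
    [0.5,-17.8,-22.5,121,12],
    [0.6,-17.8,-22.5,121,12],
    [0.6,-17.8,-22.5,121,12],
    [0.6,-17.8,-22.5,121,12],
    [0.6,-17.8,-22.5,121,12],
  ],
)

```text
clock: 45.95
position: [638.4, -68.7, 178.7]
ee_rot: [-0.701, 0.714, -0.0, 0.0]
contact_force: [-0.9, 0.8, -1.3]
gripper_width: 17.2
grasp_force: 0.0
```

```bash
python3 - <<'E'
from h import *
np.set_printoptions(suppress=True,precision=2)
im,C=snap("wrist","w13"); s=arm.read_state();print(s["clock"],s["position"],s["ee_rot"],s["contact_force"],s["gripper_width"])
for ce,st in blobs(im,*YEL,60)[0]: print(ce,st)
cv2.imwrite("pics/c13.png",im[150:400,170:470])
E
```

```text
46.0 [638.33 -68.7  178.49] [-0.7   0.71 -0.    0.  ] [ 0.49 -0.63  0.76] 17.02432499758194
[314.2 193.8] [ 304   99   21  192 3460]
```

View pics/c13.png

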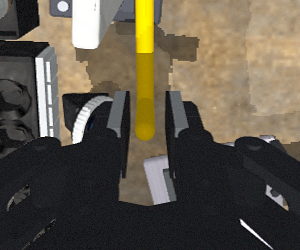

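Emit:
drive_tool(
  targets=[
    [0.6,0.2,5.7,0,-4],
    [0.6,0.8,11.4,0,-8],
    [0.6,1.8,17.0,0,-12],
    [0.6,3.2,22.6,0,-16],
    [0.6,4.9,28.0,0,-20],
    [0.6,7.1,33.4,0,-24],
    [0.6,9.6,38.5,0,-28],
    [0.6,12.5,43.5,0,-32],
    [0.6,15.7,48.2,0,-36],
    [0.6,19.2,52.7,0,-40],
    [0.6,23.0,57.0,0,-44],
    [0.6,27.1,60.9,0,-48],
  ],
)

```text
clock: 47.2
position: [577.3, -94.7, 178.5]
ee_rot: [0.931, -0.366, 0.001, -0.0]
contact_force: [0.6, 1.0, 0.4]
gripper_width: 17.1
grasp_force: 0.4
```

Emit:
drive_tool(
  targets=[
    [0.6,0.2,5.7,0,-4],
    [0.6,0.8,11.4,0,-8],
    [0.6,1.8,17.0,0,-12],
    [0.6,3.2,22.6,0,-16],
    [0.6,4.9,28.0,0,-20],
    [0.6,7.1,33.4,0,-24],
    [0.6,9.6,38.5,0,-28],
    [0.6,12.5,43.5,0,-32],
    [0.6,15.7,48.2,0,-36],
    [0.6,19.2,52.7,0,-40],
    [0.6,21.0,55.0,0,-42],
    [0.6,21.0,55.0,0,-42],
  ],
)

```text
clock: 48.4
position: [556.0, -145.2, 178.4]
ee_rot: [1.0, -0.009, 0.002, -0.003]
contact_force: [1.1, 14.8, 1.7]
gripper_width: 17.0
grasp_force: 7.5
```

Emit:
drive_tool(
  targets=[
    [0.6,0,2,0,0],
    [0.6,0,4,0,0],
    [0.6,0,4,0,0],
    [0.6,0,4,0,0],
  ],
)

```text
clock: 48.8
position: [556.0, -145.8, 178.3]
ee_rot: [1.0, -0.009, 0.002, -0.005]
contact_force: [0.3, 25.8, 4.8]
gripper_width: 17.3
grasp_force: 13.2
```

Emit:
drive_tool(
  targets=[
    [0.6,0,2,0,0],
    [0.6,0,4,0,0],
    [0.6,0,4,0,0],
    [0.6,0,4,0,0],
  ],
)

```text
clock: 49.2
position: [555.9, -146.4, 178.2]
ee_rot: [1.0, -0.008, 0.002, -0.008]
contact_force: [-1.7, 38.4, 7.7]
gripper_width: 17.4
grasp_force: 19.3
```

```bash
python3 - <<'E'
from h import *
np.set_printoptions(suppress=True,precision=2)
im,C=snap("wrist","w14"); s=arm.read_state();print(s["clock"],s["position"],s["ee_rot"],s["contact_force"],s["gripper_width"],s["joints"])
for ce,st in blobs(im,*YEL,60)[0]: print(ce,st)
E
```

```text
49.25 [ 555.92 -146.42  178.17] [ 1.   -0.01  0.   -0.01] [-1.84 38.99  7.57] 16.961261746580142 [ 0.02  0.34 -0.19 -0.02 -1.03  1.55]
[311.6 183.7] [ 298   91   30  193 3343]
[ 69.6 160.3] [ 56 150  37  21 347]
```

Emit:
drive_tool(
  targets=[
    [0.6,0,-4,0,0],
    [0.6,0,-8,0,0],
    [0.4,0,-8,0,0],
    [0.2,0,-8,0,0],
    [0.2,0,-8,-5,0],
    [0.2,0,-8,-20,0],
    [0.2,0,-8,-50,0],
    [0.2,0,-8,-90,0],
    [0,0,-8,-120,0],
    [-0.4,0,-8,-140,0],
    [-0.4,0,-8,-140,0],
  ],
)

```text
clock: 50.35
position: [555.8, -150.4, 322.3]
ee_rot: [1.0, -0.01, 0.004, 0.001]
contact_force: [0.3, -0.4, 0.2]
gripper_width: 59.9
grasp_force: 0.0
```

Emit:
drive_tool(
  targets=[
    [-0.4,-10,24,0,8],
    [-0.4,-25,59,0,16],
    [-0.4,-40,95,0,24],
    [-0.4,-55,130,0,32],
    [-0.4,-70,165,0,40],
    [-0.4,-76,180,0,48],
    [-0.4,-76,180,0,55],
    [-0.4,-76,180,0,58],
    [-0.4,-76,180,0,58],
    [-0.4,-76,180,0,58],
    [-0.4,-76,180,0,58],
  ],
)

```text
clock: 51.45
position: [475.1, -327.7, 317.7]
ee_rot: [0.87, -0.493, -0.0, 0.0]
contact_force: [0.2, 0.3, -0.8]
gripper_width: 59.7
grasp_force: 0.0
```

```bash
python3 - <<'E'
from h import *
np.set_printoptions(suppress=True,precision=1)
im,C=snap("wrist","w15"); s=arm.read_state();print(s["clock"],s["position"],s["joints"])
b,m=blobs(im,*RED,200)
for ce,st in b: print(ce,st)
p=cv2.findNonZero(m);r=cv2.minAreaRect(p);print(r)
top,T=snap("top","t15")
b,mt=blobs(top,*YEL,20)
for ce,st in b: print("Y",ce,st)
E
```

```text
51.5 [ 475.3 -327.6  317.9] [-0.3  0.3  0.  -0.  -1.4  0.9]
[328.5 147.6] [323 112  13  76 685]
((328.2730712890625, 149.5386505126953), (10.08739948272705, 75.05623626708984), 2.8624050617218018)
Y [364.4 167.1] [362 155   6  28  92]
Y [284.  187.9] [281 186   7   5  27]
Y [208.5 203.3] [206 201   6   5  23]
```

View pics/w15.png

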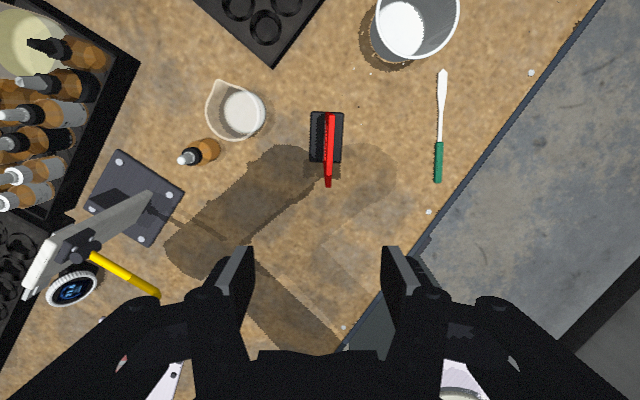

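```bash
python3 - <<'E'
from h import *
np.set_printoptions(suppress=True,precision=1)
s=arm.read_state();C=cam("wrist",s)
im=cv2.imread("pics/w15.png")
h=cv2.cvtColor(im,cv2.COLOR_BGR2HSV)
b,m=blobs(im,*RED,200)
for y in range(110,192,6): 
    xs=np.where(m[y,300:360])[0]+300
    if len(xs): print(y,xs.min(),xs.max(),[int(h[y,x,2]) for x in range(xs.min(),xs.max()+1)])
def seg(a,b,z):
    A=onz(C,*a,z);B=onz(C,*b,z);d=B-A;c=(A+B)/2
    print("mid",c,"len",np.linalg.norm(d),"ang",np.degrees(np.arctan2(d[1],d[0])),"tool",totool(c))
seg((331,113),(328.5,187),152)
F=[onz(C,*p,10) for p in((310,112),(344,112),(342,162),(310,162))];print(np.mean(F,0),totool(np.mean(F,0)))
E
```

```text
116 325 335 [77, 94, 100, 124, 227, 255, 252, 253, 255, 249, 96]
122 326 334 [96, 88, 159, 243, 247, 247, 248, 249, 230]
128 326 334 [174, 167, 171, 250, 247, 247, 249, 248, 189]
134 324 334 [82, 195, 249, 141, 211, 251, 246, 247, 250, 245, 78]
140 324 333 [103, 171, 212, 152, 240, 247, 246, 248, 250, 230]
146 324 333 [132, 170, 157, 166, 247, 248, 246, 250, 246, 153]
152 324 333 [125, 151, 141, 202, 251, 245, 246, 250, 240, 75]
158 323 332 [79, 195, 244, 146, 234, 247, 245, 246, 248, 225]
164 323 332 [99, 102, 93, 162, 249, 248, 240, 230, 227, 148]
170 324 332 [95, 106, 174, 232, 230, 229, 233, 215, 96]
176 324 331 [90, 105, 117, 114, 114, 118, 119, 113]
182 325 330 [96, 120, 123, 123, 119, 121]
mid [ 479.9 -359.1  152. ] len 70.67674937436921 ang 119.63439628827547 tool [ 29.5  12.2 165.9]
[ 478.8 -358.8   10. ] [ 28.6  13.  307.9]
```

Emit:
drive_tool(
  targets=[
    [-0.4,10,4,10,1],
    [-0.4,29.3,12.5,30,2],
    [-0.4,29.3,12.5,75,2],
    [-0.4,29.3,12.5,120,2],
    [-0.4,29.3,12.5,160,2],
    [-0.4,29.3,12.5,182,2],
    [-0.4,29.3,12.5,190.5,2],
    [-0.4,29.3,12.5,190.5,2],
    [0.5,29.3,12.5,190.5,2],
    [0.7,29.3,12.5,190.5,2],
    [0.7,29.3,12.5,190.5,2],
  ],
)

```text
clock: 52.65
position: [480.4, -359.6, 129.2]
ee_rot: [0.861, -0.508, 0.001, -0.0]
contact_force: [0.5, -0.0, 0.4]
gripper_width: 16.6
grasp_force: 0.0
```

```bash
python3 - <<'E'
from h import *
np.set_printoptions(suppress=True,precision=2)
im,C=snap("wrist","w16"); s=arm.read_state();print(s["clock"],s["position"],s["ee_rot"],s["contact_force"],s["gripper_width"],s["joints"])
cv2.imwrite("pics/c16.png",im[100:400,170:470])
E
```

```text
52.7 [ 480.25 -359.5   128.9 ] [ 0.86 -0.51  0.   -0.  ] [ 0.72  0.23 -0.02] 12.831946985592978 [-0.37  0.43 -0.2   0.   -0.94  0.88]
```

View pics/c16.png

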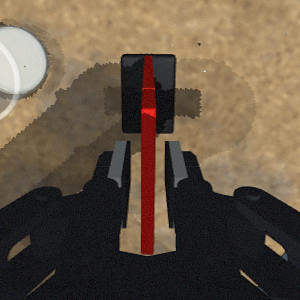

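Emit:
drive_tool(
  targets=[
    [0.7,0,0,2,0],
    [0.7,0,0,2,0],
    [1,0,0,2,0],
    [1,0,0,2,0],
    [1,0,0,2,0],
    [1,0,0,2,0],
    [1,0,0,2,0],
    [1,0,0,2,0],
    [1,0,0,2,0],
  ],
)

```text
clock: 53.6
position: [479.8, -359.3, 125.7]
ee_rot: [0.861, -0.508, 0.0, -0.0]
contact_force: [-0.4, 0.3, 1.1]
gripper_width: 4.7
grasp_force: 59.9
```

Emit:
drive_tool(
  targets=[
    [1,0,0,-10,0],
    [1,0,0,-30,0],
    [1,0,0,-55,0],
    [1,0,0,-80,0],
    [1,0,0,-100,0],
    [1,0,0,-110,0],
    [1,0,0,-113,0],
    [1,0,0,-113,0],
    [1,0,0,-113,0],
  ],
)

```text
clock: 54.5
position: [479.0, -358.9, 237.2]
ee_rot: [0.861, -0.508, -0.001, -0.0]
contact_force: [-0.5, 0.9, -2.0]
gripper_width: 4.9
grasp_force: 59.7
```

```bash
python3 - <<'E'
from h import *
np.set_printoptions(suppress=True,precision=2)
s=arm.read_state();print(s["clock"],s["position"],s["ee_rot"],s["contact_force"],s["gripper_width"],s["joints"])
t,T=snap("top","t17");S=cam("side");sd,_=snap("side","s17")
for im,C,n in((t,T,"top"),(sd,S,"side")):
    b,m=blobs(im,*YEL,10)
    for ce,st in b:
        print(n,ce,st)
        if n=="top" and st[1]<180:
            p=cv2.findNonZero(m[:180]);l=cv2.fitLine(p,cv2.DIST_HUBER,0,.01,.01).ravel()
            u0,v0=l[2:];d=l[:2]/l[1]
            for v in(st[1],st[1]+st[3]): print("  line end",u0+d[0]*(v-v0),v,onz(T,u0+d[0]*(v-v0),v,165))
    b,m=blobs(im,*RED,100)
    for ce,st in b: print(n,"R",ce,st)
E
```

```text
54.5 [ 479.03 -358.9   237.19] [ 0.86 -0.51 -0.   -0.  ] [-0.46  0.94 -2.  ] 4.853560042118505 [-0.37  0.34 -0.05 -0.   -1.19  0.88]
top [364.3 166.9] [363 155   5  27  83]
  line end 364.98822779414866 155 [ 636.65 -147.41  165.  ]
  line end 363.35078123418305 182 [ 560.63 -140.44  165.  ]
top [283.9 187.8] [281 186   7   5  26]
top [208.5 203.3] [206 201   6   5  23]
side [294.  175.5] [292 174   5   4  16]
side [332.9 214.4] [331 213   5   4  17]
side R [369.5 310.9] [352 284  35  55 950]
```

Emit:
drive_tool(
  targets=[
    [1,-8,-6,0,2],
    [1,-24,-18,0,5],
    [1,-42,-32,0,8],
    [1,-62,-47,0,12],
    [1,-82,-62,0,16],
    [1,-102,-78,0,20],
    [1,-122,-93,0,24],
    [1,-142,-108,0,28],
    [1,-158,-121,0,31],
    [1,-170,-130,0,33],
    [1,-178,-136,0,33.9],
    [1,-178,-136,0,33.9],
  ],
)

```text
clock: 55.8
position: [512.4, -136.7, 238.0]
ee_rot: [-0.677, 0.736, 0.0, -0.0]
contact_force: [0.6, -0.2, -1.3]
gripper_width: 4.8
grasp_force: 59.7
```

Emit:
drive_tool(
  targets=[
    [1,0,0,0,0],
    [1,0,0,5,0],
    [1,0,0,13,0],
    [1,0,0,20,0],
    [1,0,0,23.5,0],
    [1,0,0,23.5,0],
    [1,0,0,23.5,0],
    [1,0,0,23.5,0],
  ],
)

```text
clock: 56.6
position: [512.8, -137.7, 215.5]
ee_rot: [-0.676, 0.737, -0.0, 0.0]
contact_force: [0.7, -0.5, -1.4]
gripper_width: 4.2
grasp_force: 59.6
```

```bash
python3 - <<'E'
from h import *
np.set_printoptions(suppress=True,precision=2)
im,C=snap("wrist","w18");s=arm.read_state();print(s["clock"],s["position"],s["ee_rot"],s["contact_force"],s["gripper_width"])
print("hinge,tip in tool",totool((636.7,-147.4,165)),totool((555,-141.5,199)))
b,m=blobs(im,*YEL,30)
for ce,st in b: print("Y",ce,st)
b,m=blobs(im,*RED,100)
for ce,st in b: print("R",ce,st)
for p in((636.7,-147.4,165),(555,-141.5,165),(555,-141.5,199)): print(proj(C,p))
sd,S=snap("side","s18");t,T=snap("top","t18")
for im,C,n in((t,T,"top"),(sd,S,"side")):
    for c,k in((RED,100),(YEL,10)):
        for ce,st in blobs(im,*c,k)[0]: print(n,k,ce,st)
    print(n,"tip",proj(C,(555,-141.5,199)),"hinge",proj(C,(636.7,-147.4,165)))
E
```

```text
56.65 [ 512.78 -137.7   215.47] [-0.68  0.74 -0.    0.  ] [ 0.84 -0.48 -1.28] 5.2179968286146465
hinge,tip in tool [  -1.03 -124.25   50.57] [  0.14 -42.38  16.51]
Y [195.9 225.9] [ 125  216  129   36 2057]
R [317.2 255.9] [ 310  155   16  201 2670]
[123.05 224.42]
[250.82 222.68]
[238.19 245.02]
top 100 [354.5 198.1] [348 190  14  16 143]
top 10 [208.5 203.3] [206 201   6   5  23]
top tip [365.37 180.25] hinge [364.99 154.98]
side 100 [341.2 240. ] [335 214  12  54 382]
side 10 [294.  175.5] [292 174   5   4  16]
side 10 [374.9 229.7] [360 226  30   9 102]
side tip [358.37 223.45] hinge [390.28 227.1 ]
```

Emit:
drive_tool(
  targets=[
    [1,0,-4,0,0],
    [1,0,-11,0,0],
    [1,0,-19,0,0],
    [1,0,-27,0,0],
    [1,0,-35,0,0],
    [1,0,-43,0,0],
    [1,0,-51,0,0],
    [1,0,-59,0,0],
    [1,0,-67,0,0],
    [1,0,-74,0,0],
    [1,-0.5,-79,0,0],
    [1,-0.5,-79,0,0],
  ],
)

```text
clock: 57.95
position: [591.9, -144.0, 214.9]
ee_rot: [-0.676, 0.737, 0.0, -0.0]
contact_force: [-0.1, -0.6, -0.4]
gripper_width: 4.9
grasp_force: 59.7
```

Emit:
drive_tool(
  targets=[
    [1,0,0,0,0],
    [1,0,0,6,0],
    [1,0,0,14,0],
    [1,0,0,22,0],
    [1,0,0,29,0],
    [1,0,0,34,0],
    [1,0,0,36,0],
    [1,0,0,36,0],
    [1,0,0,36,0],
  ],
)

```text
clock: 58.85
position: [591.5, -144.1, 179.4]
ee_rot: [-0.676, 0.737, -0.0, 0.0]
contact_force: [-0.6, 0.1, -2.2]
gripper_width: 5.2
grasp_force: 59.6
```

```bash
python3 - <<'E'
from h import *
np.set_printoptions(suppress=True,precision=2)
s=arm.read_state();print(s["clock"],s["position"],s["ee_rot"],s["contact_force"],s["wrist_torque"],s["gripper_width"])
sd,S=snap("side","s19");t,T=snap("top","t19")
for im,C,n in((t,T,"top"),(sd,S,"side")):
    for c,k in((RED,100),(YEL,10)):
        for ce,st in blobs(im,*c,k)[0]: print(n,k,ce,st)
E
```

```text
58.85 [ 591.53 -144.07  179.39] [-0.68  0.74 -0.    0.  ] [-0.63  0.1  -2.17] [-0.02  0.05 -0.01] 5.172470853066565
top 100 [354.7 173.8] [348 165  14  17 139]
top 10 [208.5 203.3] [206 201   6   5  23]
side 100 [372.7 245.7] [364 220  16  51 364]
side 10 [294.  175.5] [292 174   5   4  16]
side 10 [332.9 214.2] [331 213   5   4  12]
```

Emit:
drive_tool(
  targets=[
    [1,0,0,1,0],
    [1,0,0,2,0],
    [1,0,0,3,0],
    [1,0,0,4,0],
    [1,0,0,4,0],
  ],
)

```text
clock: 59.45
position: [591.3, -144.0, 175.2]
ee_rot: [-0.676, 0.737, -0.0, -0.0]
contact_force: [-0.5, 1.1, -0.2]
gripper_width: 4.8
grasp_force: 59.9
```

Emit:
drive_tool(
  targets=[
    [1,0,0,0.5,0],
    [1,0,0,1,0],
    [1,0,0,1,0],
  ],
)

```text
clock: 59.75
position: [591.4, -144.1, 174.9]
ee_rot: [-0.676, 0.737, -0.0, 0.0]
contact_force: [-1.8, 1.1, 3.5]
gripper_width: 5.3
grasp_force: 60.4
```

Emit:
drive_tool(
  targets=[
    [0.7,0,0,0,0],
    [0.6,0,0,0,0],
    [0.5,0,0,0,0],
    [0.5,0,0,0,0],
    [0.5,0,0,0,0],
    [0.5,0,0,0,0],
  ],
)

```text
clock: 60.35
position: [591.3, -144.0, 174.0]
ee_rot: [-0.676, 0.737, 0.0, -0.0]
contact_force: [0.8, 0.5, 0.3]
gripper_width: 21.2
grasp_force: 0.0
```

Emit:
drive_tool(
  targets=[
    [0.5,0,0,-5,0],
    [0.5,0,0,-12,0],
    [0.5,0,0,-20,0],
    [0.5,0,0,-30,0],
    [0.5,0,0,-45,0],
    [0.5,0,0,-70,0],
    [0.5,0,0,-100,0],
    [0.5,0,0,-130,0],
    [0.5,0,0,-150,0],
    [0.5,0,0,-150,0],
    [0.5,0,0,-150,0],
  ],
)

```text
clock: 61.45
position: [591.1, -143.8, 324.6]
ee_rot: [-0.676, 0.737, -0.0, 0.001]
contact_force: [0.0, 0.8, -0.6]
gripper_width: 21.5
grasp_force: 0.0
```

```bash
cat > fin.py <<'E'
from h import *
np.set_printoptions(suppress=True,precision=1)
s=arm.read_state();print(s["clock"],s["position"],s["contact_force"],s["gripper_width"])
sd,S=snap("side","s20");t,T=snap("top","t20");w,C=snap("wrist","w20")
for im,n in((t,"top"),(sd,"side"),(w,"wrist")):
    for c,k in((RED,"R"),(YEL,"Y")):
        for ce,st in blobs(im,*c,10)[0]: print(n,k,ce,st)
for n,X in(("top",T),("side",S)):
    print(n,"predict eye",proj(X,(591.5,-144,169.5)),"top edge",proj(X,(591.5,-144,201.5)),"foot",proj(X,(591.5,-144,49.5)))
E
python3 fin.py
```

```text
61.45 [ 591.1 -143.8  324.6] [ 0.   0.8 -0.6] 21.497969923874805
top R [362.8 172.8] [348 165  31  19 305]
top R [253.6 187. ] [250 184   8   7  43]
top R [235.7 190.1] [232 187   8   7  43]
top R [216.9 194.2] [214 191   7   7  42]
top R [191.9 211.2] [187 207  11   9  60]
top R [ 65.6 234.9] [ 61 228  11  15  87]
top Y [363.9 178.6] [362 176   5   6  19]
top Y [208.5 203.3] [206 201   6   5  23]
side R [239.9 126.7] [234 125  12   4  39]
side R [277.4 154.7] [274 148   7  14  74]
side R [302.6 173. ] [300 170   7   7  33]
side R [311.8 181.6] [309 179   7   7  34]
side R [320.9 190.6] [318 188   7   7  39]
side R [330.3 200.3] [327 198   7   6  36]
side R [371.6 240.2] [364 210  16  62 507]
side R [233.2 231.9] [226 229  15   6  78]
side Y [294.1 175.4] [292 174   5   4  15]
side Y [333.2 214.5] [331 213   5   4  11]
side Y [358.4 224.5] [357 222   4   8  16]
side Y [363.2 232.1] [359 231  11   4  27]
wrist R [315.9 183.4] [312 136   9  96 683]
wrist R [508.2 315.2] [496 307  26  15 216]
wrist R [333.  334.9] [326 327  15  17 209]
wrist Y [292.1 182.9] [271 178  42  10 368]
wrist Y [341.8 184.9] [321 179  40  18 405]
wrist Y [334.  300.1] [329 291  12  19 156]
top predict eye [364.5 170.4] top edge [366.  166.4] foot [359.7 183.3]
side predict eye [372.5 229.6] top edge [373.3 219.4] foot [369.8 264.4]
```

```bash
python3 -c "
from bench import arm
print(arm.job_done())"
```

```text
the job is handed in; nothing more can be done
None
```

All four bottles stand in the cradle pockets, the clamp bar is wound home against its stops, the hook is fully out and the sign hangs on it by its window; I handed the job in at about 61.6 s, after viewing 15 pictures (crops included), one over your limit of 14.

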